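# Batch arc-chute blocks through the tipping bucket into a folded-up tray

## Robot

A 6-joint arm with a two-finger parallel gripper is mounted at the origin on the work surface. World frame = base frame: x ahead of the robot, y to its left, z up, the work surface at z = 0. Lengths are in mm, angles in rad, forces in N, time in s.
With the tool pointing down it reaches from about 275 to 1000 mm from the base axis. Payload 8.4 kg.
Tool frame: the origin (TCP) lies at the centre of the arm's flange, where the gripper is bolted on; the fingertips stand r.tip_extent ahead of it and the grasp point (between the pads) lies 155 mm ahead of it (r.tip_extent is the distance from the TCP to the fingertips, in mm); z points along the fingers, y is the direction in which the jaws open and shut (so a half turn about z gives the same grasp; the last joint's range is limited). The gripper opens to 85 mm and grips with 20 to 120 N. Pads are 22 mm wide; open, the fingers measure 114 mm over their backs; the gripper's body (76 mm by 85 mm) begins 54 mm behind the grasp point. The pads swing forward as they close: fully open they stand 13 mm farther back than shut.
Start: joints at [-1.283, 0.353, 1.633, -0, 1.155, -0.002], TCP at [178.599, -598.942, 404.681] pointing down, gripper open.
Joint ranges: [-2.63, 2.63], [-0.92, 2.1], [0.06, 2.66], [-1.3, 4.44], [0, 2.69], [-3.02, 3.02]. Speed limits (rad/s): [2.22, 2.22, 2.79, 3.14, 3.14, 3.14].

## Interface

Orientations are given as [roll, pitch, yaw] about the fixed x, y, z axes, in that order (R = Rz(yaw) Ry(pitch) Rx(roll)).
In Python, from rig import sense, grab_frame, job, r gives the robot as it stands. The module is installed in compiled form; this text tells all that it offers.
- The arm moves only by the shell command python3 -m creep 'ROWS' [FORCE]. ROWS is JSON, a list of rows, each a list of 7 numbers: the turn, a rotation vector about the tool's x, y, z in rad, then the shift along the tool's x, y, z in mm, then the closure, from 0 (fully open) to 1 (shut). In form: [[wx, wy, wz, dx, dy, dz, fingers], ...]. A call has 1 to 10 rows; each row shifts and turns the pose as measured when the row begins, along the tool's axes as they then stand; what a row does not reach is not made up. A row lasts 1/12 s, in which the tool goes at most 41.7 mm and 7.16 degrees, less where a joint would pass 70% of its speed; a pose out of reach is approached as far as the arm can. A call with a gripper value outside its range is refused whole. The fingers move at their own pace and stop on an object; FORCE is the grip in N (left out, the last holds). Time passes only in rows, so rows that do not move let the fingers close. It gives the time, the measured TCP pose, the force and the opening at its end, in the units of the state.
- sense(): the state, without advancing time (a new reading comes with each control period).
- grab_frame(name): name is "scene" or "top" or "wrist"; returns a dict with "color" (480x640x3 uint8, red, green, blue), "mtx" (3x3 intrinsics, pixels), "T" (4x4, takes a point from camera to world coordinates). Camera axes: x right, y down, z forward; pixel columns grow to the right and rows downward; lengths in mm; the calibration is good to about 2 mm. The wrist camera is an equidistant fisheye: a pixel r from the principal point sees the ray r / f radians off the axis. A picture is of the moment at which its call begins. There is no depth.
- job.sign_off(): hands the job in, once; it reports no verdict.
The state is a dict: "clock": time; "qpos": joint angles; "qvel": joint speeds; "joint_efforts": joint torques, N m; "eef_pos": TCP position; "tcp_rot": TCP orientation; "contact_force": force on the tool from outside, world axes, zero at the start; "wrist_torque": the same for the moment, N m; "opening": opening from 0.0 (shut) to 1.0 (fully open).
Only numpy, scipy, OpenCV 4.12 (cv2) and the standard library are available. Lean on these libraries where they do the work, as an engineer would, in place of code of your own. Each camera call takes 0.05 s, during which the arm holds its last target.

## Task

Make up the kit: fold the three loose walls of the blue tray fully upright, and load every red arc-chute block standing on the bench into the steel bucket of the batching scale. Once the tray stands and the whole batch is in the bucket, push the bucket's handle past its latch to tip the batch into the tray in one go, then let the bucket swing back down onto its latch. Every block must end up lying in the tray with its walls up; leave the bin, the grey housings and the screwdriver where they are.

Things in the scene. Friction and masses are not known exactly. Their poses are not given: they have to be found in the camera images.
- station: batching station, bolted down: white scale housing 150 x 165 x 50 mm, steel tipping bucket above it, nest with a blue folding tray before the spout. Origin on the bench below the bucket's pivot; its -y points from bucket to tray. Station y: tray floor -142 to -8 mm, bucket 0 to 138, housing 5 to 170, latch post (24 mm wide, 105 high) 161 to 181. Yaw within 0.15 rad
- pivot (a point): middle of the bucket's pivot axis, 95 mm above the bench, axes as the station's; the axis runs along the station's x. Steel cheeks (x = -77 to -66 and 66 to 77 mm, y = 2 to 32 mm, up to 108 mm above the bench) carry it
- tray_floor (a point): centre of the tray's inner floor, 6 mm above the bench, axes as the station's. The floor is 114 mm (x) by 134 mm (y). The fourth wall, next to the bucket, already stands fixed, 50 mm high; the bucket's lip reaches 12 mm past the pivot towards the tray, high above it
- wall_near (a joint): tray wall towards the robot (station -x): blue sheet 50 mm high, 133 mm long, 3 mm thick, hinged along the floor's edge at station x = -57 mm, 6 mm above the bench. Radians: 0 = lying flat outwards, 1.571 = upright at its stop. Starts part raised (0.35 to 0.75). Its stiff hinge (0.13 N m) stays where it is put; push it up from outside
- wall_far (a joint): the same wall on the far side (hinge at station x = +57 mm); same values
- wall_end (a joint): tray wall on the side away from the bucket, 50 mm high, 113 mm long, hinged at station y = -142 mm; same values
- wall_near_edge (a point): middle of the free edge of wall_near, on the face that is inside when the tray is up; 50 mm from its hinge
- wall_far_edge (a point): the same point of wall_far
- wall_end_edge (a point): the same point of wall_end
- bucket (a joint): tipping angle, radians: 0 = home, catch stud held under a sprung roller at the rear; 1.35 = fully tipped at its stop, floor sloping 65 degrees down into the tray. Blocks slide out by 1.1 rad. The latch gives way at about 8 N along the bar's arc (12 N if pushed level), then 3 to 6 N move and hold it. Released, spring and damper swing it home in about 1 s and it latches by itself
- bucket_floor (a point): centre of the bucket's inner floor; moves with it: z square to the floor, y along it away from the spout (at home the floor slopes 0.21 rad down to the rear). Inside 120 mm wide (x), 134 mm long (y -67 to 67); rear wall 52 mm high, side walls 52 mm at the rear, 34 mm near the spout; the spout side is open
- bucket_bar (a point): middle of the bucket's handle: a round bar 13 mm thick, 100 mm long along the station's x, on two upright legs on the rear wall. At home 0.172 m behind the pivot (station +y) and 0.140 m above it (0.222 m radius), its rear side free. To tip, push the bar from behind towards the tray along its arc about the pivot
- block1: an arc-chute block: red plastic frame with a stack of thin steel plates, a solid cuboid 34 x 24 x 26 mm (its own x, y, z), about 40 g; origin at its centre. All blocks are alike; three to five of the six are present
- block2: an arc-chute block like block1, or absent
- block3: an arc-chute block like block1, or absent
- block4: an arc-chute block like block1, or absent
- block5: an arc-chute block like block1, or absent
- block6: an arc-chute block like block1, or absent
- toggle_bin: bystander: open grey bin 90 x 120 x 50 mm full of beige toggles, stands loose on the bench; origin at the centre of its underside
- housings: bystander: stack of three grey breaker housings, 75 x 80 x 55 mm, stands loose; origin at its underside
- screwdriver: bystander: screwdriver lying loose, about 200 mm long; origin in its underside
Mind the look-alikes: they are no part of the job. Leave any green or turquoise look-alike of the block1 alone.

How it is judged (in metres and radians):
On the way, in this order (a step that is already met when the one before it is completed fails the run):
1. the three loose walls stand upright and every block lies in the bucket, the bucket at home (value of joint each of wall_near, wall_far, wall_end above 1.43 rad and value of joint bucket below 0.05 rad and x of block1 in the frame of bucket_floor between -0.062 and 0.062 m and y of block1 in the frame of bucket_floor between -0.075 and 0.075 m and z of block1 in the frame of bucket_floor between 0 and 0.065 m and contact force between each of block1, block2, block3, block4, block5, block6 and the fingers below 0.1 N and x of block2 in the frame of bucket_floor between -0.062 and 0.062 m and y of block2 in the frame of bucket_floor between -0.075 and 0.075 m and z of block2 in the frame of bucket_floor between 0 and 0.065 m and x of block3 in the frame of bucket_floor between -0.062 and 0.062 m and y of block3 in the frame of bucket_floor between -0.075 and 0.075 m and z of block3 in the frame of bucket_floor between 0 and 0.065 m and x of block4 in the frame of bucket_floor between -0.062 and 0.062 m and y of block4 in the frame of bucket_floor between -0.075 and 0.075 m and z of block4 in the frame of bucket_floor between 0 and 0.065 m and x of block5 in the frame of bucket_floor between -0.062 and 0.062 m and y of block5 in the frame of bucket_floor between -0.075 and 0.075 m and z of block5 in the frame of bucket_floor between 0 and 0.065 m and x of block6 in the frame of bucket_floor between -0.062 and 0.062 m and y of block6 in the frame of bucket_floor between -0.075 and 0.075 m and z of block6 in the frame of bucket_floor between 0 and 0.065 m), for 0.2 s.
2. the bucket has been pushed past its latch and tipped (value of joint bucket above 1.1 rad), for 0.2 s.
At the end, for the whole second after the job is handed in: every block present lies at rest in the tray, within its walls, the three loose walls stand upright (at least 1.43 rad) and the bucket is back home (under 0.05 rad) (value of joint each of wall_near, wall_far, wall_end above 1.43 rad and value of joint bucket below 0.05 rad and x of block1 in the frame of tray_floor between -0.06 and 0.06 m and y of block1 in the frame of tray_floor between -0.07 and 0.07 m and z of block1 in the frame of tray_floor between 0 and 0.055 m and linear speed of each of block1, block2, block3, block4, block5, block6 below 0.03 m/s and x of block2 in the frame of tray_floor between -0.06 and 0.06 m and y of block2 in the frame of tray_floor between -0.07 and 0.07 m and z of block2 in the frame of tray_floor between 0 and 0.055 m and x of block3 in the frame of tray_floor between -0.06 and 0.06 m and y of block3 in the frame of tray_floor between -0.07 and 0.07 m and z of block3 in the frame of tray_floor between 0 and 0.055 m and x of block4 in the frame of tray_floor between -0.06 and 0.06 m and y of block4 in the frame of tray_floor between -0.07 and 0.07 m and z of block4 in the frame of tray_floor between 0 and 0.055 m and x of block5 in the frame of tray_floor between -0.06 and 0.06 m and y of block5 in the frame of tray_floor between -0.07 and 0.07 m and z of block5 in the frame of tray_floor between 0 and 0.055 m and x of block6 in the frame of tray_floor between -0.06 and 0.06 m and y of block6 in the frame of tray_floor between -0.07 and 0.07 m and z of block6 in the frame of tray_floor between 0 and 0.055 m); the robot touches nothing.
It fails at once if the bin of toggles is pushed away (more than 40 mm) (distance of toggle_bin from where it was at the start of the episode above 0.04 m).
It fails at once if the stack of housings is pushed away (more than 40 mm) (distance of housings from where it was at the start of the episode above 0.04 m).
It fails at once if the screwdriver is pushed away (more than 40 mm) (distance of screwdriver from where it was at the start of the episode above 0.04 m).
Of block1, block2, block3, block4, block5, block6 only 3 to 5 are there at a start; the rules pass over those that are not, and their reading is None.
At some moment in a run one of block1, block2, block3, block4, block5, block6 may be knocked a few centimetres aside while the robot is not near it.
Once in a run the grip may slacken for a moment while it holds something.
It also fails if it takes over 210 s, if anything falls off the work surface, if the arm or the gripper's body presses on something with over 40 N, if the wrist force passes 120 N, or if a joint passes its speed limit or range.

## Working session

There is one attempt and no reset: what is moved stays moved. The work goes in short steps, Python scripts to look and compute and a shell command to move; the robot and the scene stay as the last step left them, time stands still between calls to the robot, and variables do not carry over. Pictures are saved under pics/ and viewed, and the job is handed in when it is done.

```bash
mkdir -p pics; ls; python3 - <<'E'
from rig import sense, grab_frame, r
import cv2
print(sense(), r.tip_extent)
for n in ("scene","top","wrist"):
    f=grab_frame(n); cv2.imwrite(f"pics/{n}0.png",f["color"][:,:,::-1]); print(n,f["mtx"].tolist(),f["T"].round(3).tolist())
E
```

```text
pics
{'clock': 0.0, 'qpos': array([-1.28338547e+00,  3.53661876e-01,  1.63415213e+00, -6.79064361e-06,
        1.15516709e+00, -2.40658175e-03]), 'qvel': array([-1.02332393e-04, -4.15578442e-04,  1.33467435e-03,  4.03139475e-04,
        2.12236039e-05, -2.58639801e-04]), 'joint_efforts': array([-1.17399992e-03, -6.05250120e+01, -3.42067158e+01,  3.40486474e-05,
        9.42953717e-03, -1.03868769e-05]), 'eef_pos': array([ 178.53902145, -598.71042389,  403.94522828]), 'tcp_rot': array([-3.14020420e+00,  2.86727111e-06,  2.89820187e-01]), 'contact_force': array([-1.0667397 , -0.31975505,  0.64598691]), 'wrist_torque': array([-0.00390541,  0.00539225,  0.01960017]), 'opening': 1.0006595992958278} 173.4
scene [[463.7249906990382, 0.0, 316.73702907839197], [0.0, 463.7249906990382, 239.61842769404373], [0.0, 0.0, 1.0]] [[-0.562, 0.55, -0.618, 1101.734], [0.827, 0.391, -0.404, 403.01], [0.019, -0.738, -0.675, 807.624], [0.0, 0.0, 0.0, 1.0]]
top [[558.8405909118931, 0.0, 322.24169793334573], [0.0, 558.8405909118931, 238.40173585581329], [0.0, 0.0, 1.0]] [[-0.011, -0.992, 0.123, 354.279], [-1.0, 0.013, 0.012, -3.562], [-0.014, -0.123, -0.992, 1452.319], [0.0, 0.0, 0.0, 1.0]]
wrist [[371.64829954431775, 0.0, 322.35168924670546], [0.0, 371.64829954431775, 233.63678636959835], [0.0, 0.0, 1.0]] [[0.285, -0.923, -0.258, 243.677], [-0.959, -0.274, -0.075, -580.003], [-0.001, 0.269, -0.963, 372.598], [0.0, 0.0, 0.0, 1.0]]
```

View pics/top0.png

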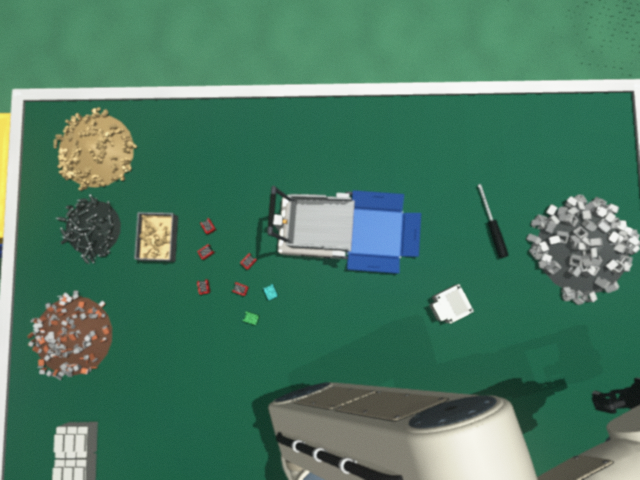

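View pics/scene0.png

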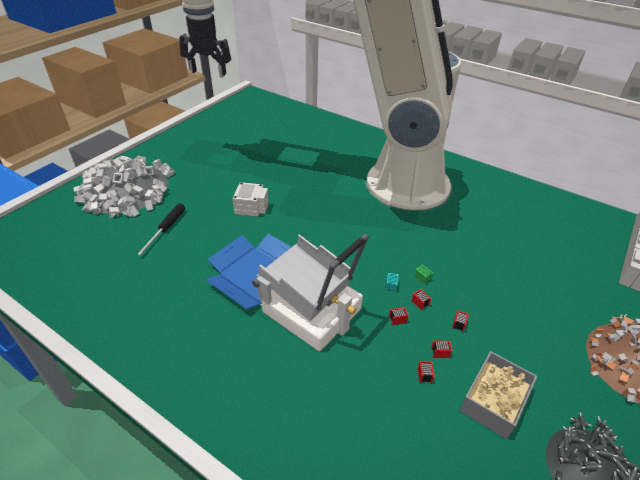

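View pics/wrist0.png

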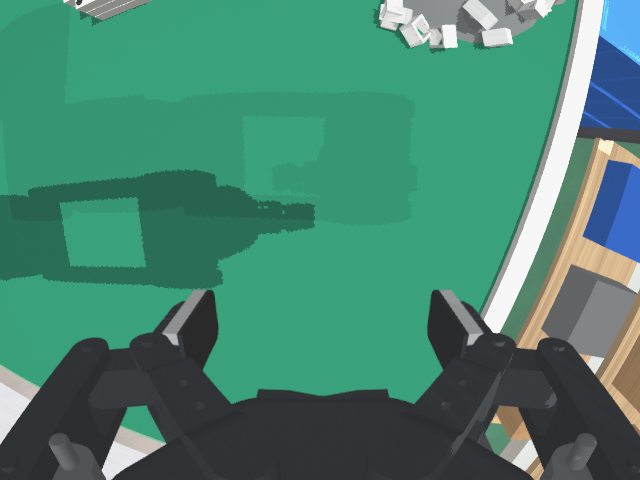

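Five red blocks are visible in the top view, at (207,226), (205,252), (248,261), (203,287) and (241,289). The turquoise block at (270,292) and the green one at (250,318) are look-alikes to leave alone. The next step is enlarged crops.

```bash
python3 - <<'E'
import cv2
a=cv2.imread("pics/top0.png")
cv2.imwrite("pics/t_blocks.png",cv2.resize(a[210:335,125:290],None,fx=4.8,fy=4.8,interpolation=cv2.INTER_CUBIC))
cv2.imwrite("pics/t_stat.png",cv2.resize(a[180:290,260:430],None,fx=4.6,fy=4.6,interpolation=cv2.INTER_CUBIC))
b=cv2.imread("pics/scene0.png")
cv2.imwrite("pics/s_blocks.png",cv2.resize(b[225:395,205:480],None,fx=2.9,fy=2.9,interpolation=cv2.INTER_CUBIC))
E
```

```text
(no output)
```

View pics/t_blocks.png

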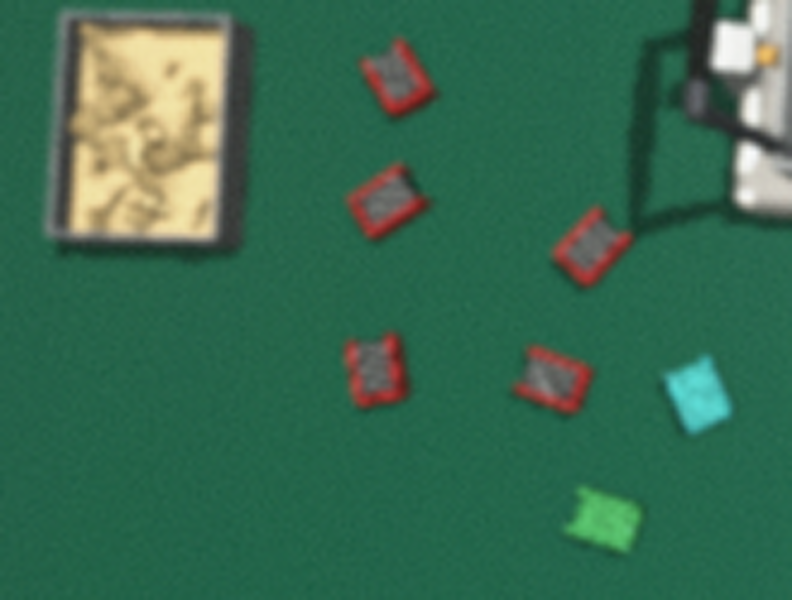

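View pics/t_stat.png

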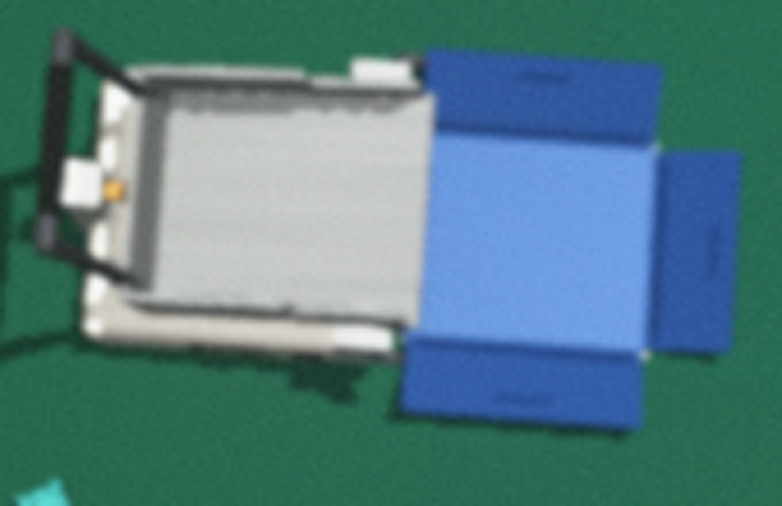

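View pics/s_blocks.png

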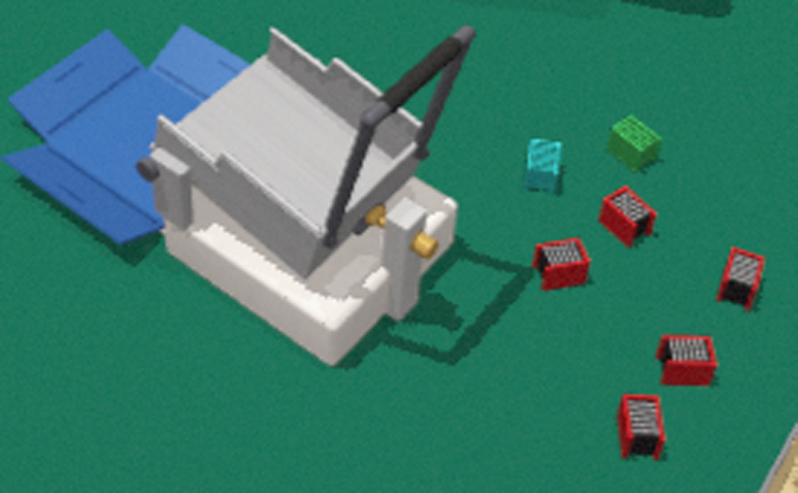

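```bash
cat > h.py <<'E'
import numpy as np, cv2
from scipy.optimize import minimize, least_squares
from scipy.spatial.transform import Rotation as R
from rig import sense, grab_frame, r
def proj(f,P):
    P=np.atleast_2d(P); Ti=np.linalg.inv(f["T"]); c=P@Ti[:3,:3].T+Ti[:3,3]
    return (c[:,:2]/c[:,2:])*f["mtx"][0,0]+f["mtx"][:2,2]
def unproj(f,uv,z):
    d=np.linalg.inv(f["mtx"])@[uv[0],uv[1],1]; d=f["T"][:3,:3]@d; o=f["T"][:3,3]
    return (o+d*(z-o[2])/d[2])
def cub(x,y,yaw,z0=0,s=(34,24,26)):
    c=np.array([[a,b,k] for a in(-.5,.5) for b in(-.5,.5) for k in(0,1)])*s
    c=c@R.from_euler('z',yaw).as_matrix().T
    return c+[x,y,z0]
def redblobs(f,zone=None):
    im=f["color"].astype(int); m=((im[...,0]>90)&(im[...,0]>2*im[...,1])&(im[...,0]>2*im[...,2])).astype(np.uint8)
    m=cv2.morphologyEx(m,cv2.MORPH_CLOSE,np.ones((5,5)))
    n,l,s,c=cv2.connectedComponentsWithStats(m)
    out=[]
    for i in range(1,n):
        if s[i,4]<40 or s[i,4]>900: continue
        if zone and not zone(c[i]): continue
        pts=np.argwhere(l==i)[:,::-1].astype(np.int32)
        out.append((c[i],cv2.convexHull(pts).reshape(-1,2)))
    return out
SC=4
def mask(h):
    m=np.zeros((480*SC,640*SC),np.uint8); cv2.fillConvexPoly(m,np.round((h+.5)*SC).astype(np.int32),1); return m
def fit(blobs):
    """blobs: list of (frame,hull)"""
    t=[]
    for f,h in blobs:
        m=np.zeros((480,640),np.uint8); cv2.fillConvexPoly(m,h.astype(np.int32),1)
        u0,v0=h.min(0)-12; u1,v1=h.max(0)+12
        t.append((f,cv2.resize(m,None,fx=SC,fy=SC,interpolation=cv2.INTER_NEAREST)[v0*SC:v1*SC,u0*SC:u1*SC],u0,v0))
    def cost(p):
        s=0
        for f,m,u0,v0 in t:
            q=cv2.convexHull(proj(f,cub(*p)).astype(np.float32)).reshape(-1,2)
            g=np.zeros_like(m); cv2.fillConvexPoly(g,np.round((q+.5-[u0,v0])*SC).astype(np.int32),1)
            s+=1-(g&m).sum()/(g|m).sum()
        return s
    f,h=blobs[0]; c=unproj(f,h.mean(0),18)
    best=None
    for y in np.arange(0,np.pi,np.pi/8):
        rr=minimize(cost,[c[0],c[1],y],method='Nelder-Mead',options=dict(initial_simplex=[[c[0],c[1],y],[c[0]+6,c[1],y],[c[0],c[1]+6,y],[c[0],c[1],y+.3]]))
        if best is None or rr.fun<best.fun: best=rr
    return best
def blocks(z=None):
    ft,fs=grab_frame("top"),grab_frame("scene")
    bt=redblobs(ft,lambda c:150<c[0]<600 and 150<c[1]<380); bs=redblobs(fs)
    for c,h in bt:
        w=unproj(ft,h.mean(0),18); p=proj(fs,w)[0]
        d=[np.linalg.norm(k[1].mean(0)-p) for k in bs]
        L=[(ft,h)]
        if d and min(d)<12: L.append((fs,bs[int(np.argmin(d))][1]))
        b=fit(L); print("top px",c.round(),"n",len(L),"xy",b.x[:2].round(1),"yaw",round(b.x[2],3),"cost",round(b.fun,3))
E
python3 - <<'E'
from h import *
blocks()
f=grab_frame("top")
for u,v in [(402.8,211.7),(400.2,256.5)]: print(unproj(f,(u,v),6))
cv2.imwrite('pics/top1.png',f["color"][:,:,::-1])
E
```

```text
top px [210. 228.] n 2 xy [566.9 312.8] yaw 0.519 cost 0.515
top px [205. 255.] n 2 xy [499.9 317.8] yaw -1.017 cost 0.507
top px [247. 264.] n 2 xy [473.7 206.6] yaw 2.396 cost 0.42
top px [205. 288.] n 2 xy [409.7 322.3] yaw 3.329 cost 0.444
[ 601.19417778 -197.68073934    6.        ]
[ 483.58635181 -187.53842184    6.        ]
```

```bash
python3 - <<'E'
s=open('h.py').read()
a=s.index("    im=f[\"color\"]"); b=s.index("    n,l,s,c=")
s=s[:a]+'''    im=cv2.GaussianBlur(f["color"],(0,0),.6).astype(int); rd=((im[...,0]>80)&(im[...,0]>1.8*im[...,1])&(im[...,0]>1.8*im[...,2]))
    m=(im[...,0]>.75*im[...,1]).astype(np.uint8)
'''+s[b:]
s=s.replace("        if s[i,4]<40","        if rd[l==i].sum()<15: continue\n        if s[i,4]<40")
open('h.py','w').write(s)
E
python3 - <<'E'
from h import *
blocks()
for n in("top","scene"):
    f=grab_frame(n); im=f["color"].copy()
    for c,h in redblobs(f): cv2.polylines(im,[h.astype(np.int32)],True,(255,255,0),1)
    im=im[210:335,125:290] if n=="top" else im[225:395,330:500]
    cv2.imwrite(f'pics/m_{n}.png',cv2.resize(im[:,:,::-1],None,fx=3.5,fy=3.5,interpolation=cv2.INTER_NEAREST))
E
```

```text
top px [208. 226.] n 2 xy [567.8 313.3] yaw 0.605 cost 0.289
top px [205. 252.] n 2 xy [500.1 317.8] yaw 2.176 cost 0.27
top px [248. 261.] n 2 xy [474.8 207.4] yaw 2.395 cost 0.294
top px [203. 287.] n 2 xy [410.1 322.7] yaw 0.264 cost 0.308
top px [240. 289.] n 2 xy [403.6 227.4] yaw 1.203 cost 0.293
```

View pics/m_top.png

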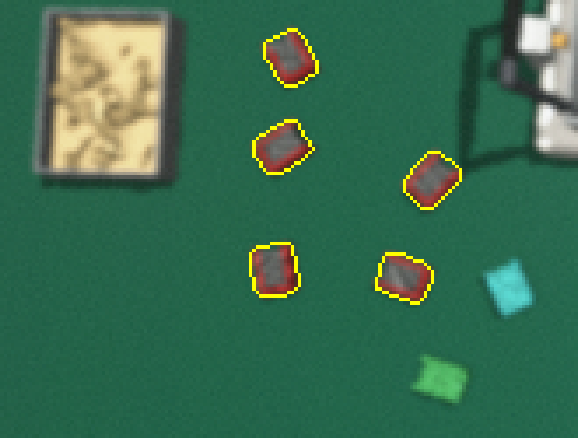

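View pics/m_scene.png

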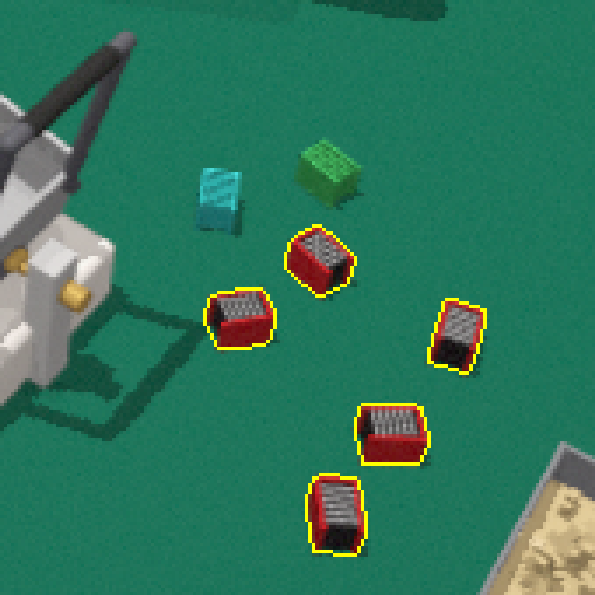

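```bash
cat >> h.py <<'E'
def Tst(ox,oy,yaw):
    T=np.eye(4); T[:3,:3]=R.from_euler('z',yaw).as_matrix(); T[:3,3]=[ox,oy,0]; return T
def S2W(p,st): T=Tst(*st); return np.atleast_2d(p)@T[:3,:3].T+T[:3,3]
def wire(st,w=(.5,.5,.5)):
    L=[]
    L.append([(-57,-142,6),(57,-142,6),(57,-8,6),(-57,-8,6),(-57,-142,6)])
    for s,a in((-1,w[0]),(1,w[1])):
        x=s*(57+50*np.cos(a)); z=6+50*np.sin(a); L.append([(s*57,-141.5,6),(x,-141.5,z),(x,-8.5,z),(s*57,-8.5,6)])
    y=-142-50*np.cos(w[2]); z=6+50*np.sin(w[2]); L.append([(-56.5,-142,6),(-56.5,y,z),(56.5,y,z),(56.5,-142,6)])
    L.append([(-50,172,235),(50,172,235)])
    L.append([(-75,5,50),(75,5,50),(75,170,50),(-75,170,50),(-75,5,50)])
    L.append([(-12,161,105),(12,161,105),(12,181,105),(-12,181,105),(-12,161,105)])
    for s in(-1,1): L.append([(s*66,2,108),(s*77,2,108),(s*77,32,108),(s*66,32,108),(s*66,2,108)])
    return [S2W(np.array(l,float),st) for l in L]
def overlay(n,st,w,box,k,name):
    f=grab_frame(n); im=f["color"][box[1]:box[3],box[0]:box[2],::-1]; im=cv2.resize(im,None,fx=k,fy=k,interpolation=cv2.INTER_CUBIC)
    for l in wire(st,w):
        q=(proj(f,l)+.5-[box[0],box[1]])*k; cv2.polylines(im,[np.round(q).astype(np.int32)],False,(0,255,255),1,cv2.LINE_AA)
    cv2.imwrite(name,im)
E
python3 - <<'E'
from h import *
st=(554.6,-51.1,-.086)
overlay("top",st,(.5,.5,.5),(260,180,430,290),4.6,"pics/o1t.png")
overlay("scene",st,(.5,.5,.5),(200,225,380,355),4.4,"pics/o1s.png")
E
```

```text
(no output)
```

View pics/o1t.png

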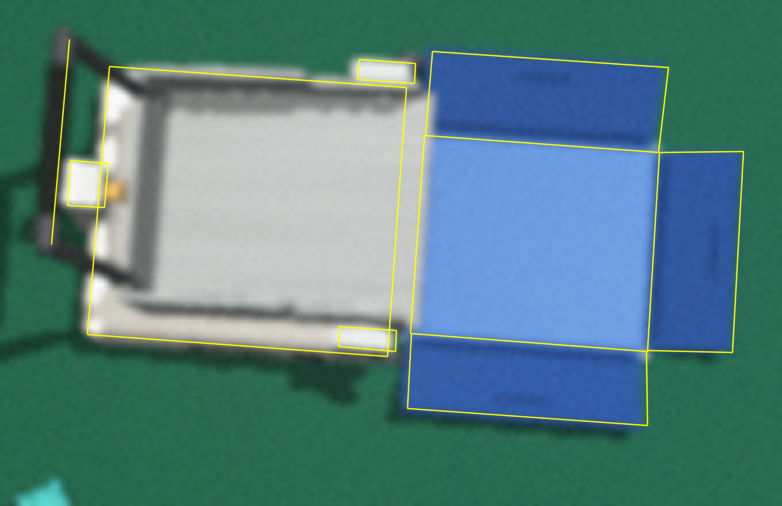

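View pics/o1s.png

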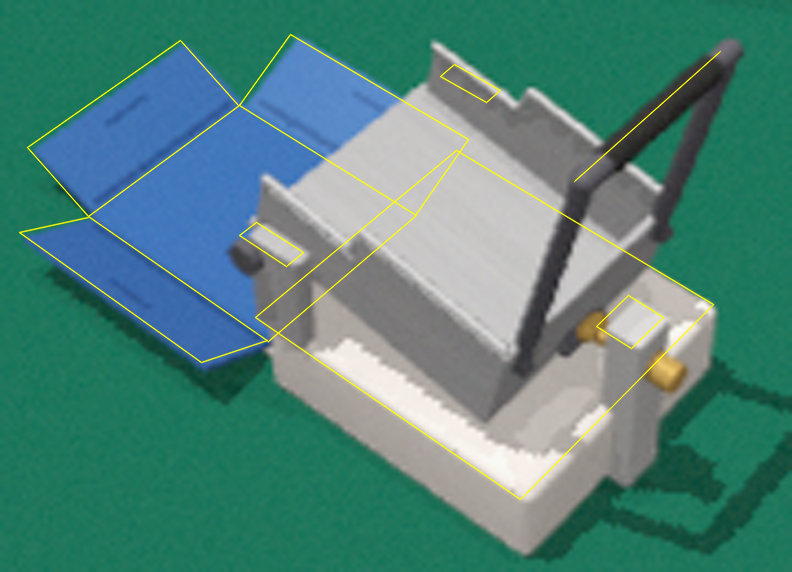

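```bash
cat >> h.py <<'E'
ST=(554.6,-48.6,-.083)
def plan(x,y,z,yaw=None,station=False):
    """target TCP; z = tip height above bench"""
    s=sense(); p=s["eef_pos"]; Rm=R.from_euler('xyz',s["tcp_rot"]).as_matrix()
    t=np.array([x,y,0.]) 
    if station: t=S2W(t,ST)[0]
    t[2]=z+r.tip_extent
    if yaw is None: yaw=s["tcp_rot"][2]
    Rg=R.from_euler('xyz',[np.pi,0,yaw]).as_matrix()
    dw=R.from_matrix(Rm.T@Rg).as_rotvec()
    d=t-p; n=np.linalg.norm(d)/41.7
    print("turn",dw.round(3),"shift before turn",(Rm.T@d).round(1),"after turn",(Rg.T@d).round(1),"rows",round(n,1),"turnrows",round(np.linalg.norm(dw)/.124,1))
def where():
    s=sense(); p=s["eef_pos"].copy(); T=Tst(*ST); q=np.linalg.inv(T)@np.r_[p,1]
    print("t",round(s["clock"],2),"world",p.round(1),"rpy",s["tcp_rot"].round(3),"station",q[:3].round(1),"tipz",round(p[2]-r.tip_extent,1),"F",s["contact_force"].round(1),"op",round(float(s["opening"]),3))
E
python3 -c "
from h import *
plan(-142,-75,200,-.083,True)"
python3 -m creep '[[0,0,0.124,0,0,0,1],[0,0,0.124,0,0,0,1],[0,0,0.124,0,0,0,1]]' 40
python3 -c "
from h import *
plan(-142,-75,200,-.083,True)"
```

```text
turn [0.    0.    0.373] shift before turn [ 358.  -401.8   31.3] after turn [ 187.1 -504.6   31.3] rows 12.9 turnrows 3.0
clock: 0.85
eef_pos: [178.6, -598.9, 404.7]
tcp_rot: [3.141, -0.0, -0.087]
contact_force: [-0.1, -0.6, 1.0]
opening: 0.601
turn [ 0.    -0.    -0.004] shift before turn [ 185.  -505.4   31.3] after turn [ 187.1 -504.6   31.3] rows 12.9 turnrows 0.0
```

```bash
python3 -m creep '[[0,0,0,14,-38.5,2,1],[0,0,0,14,-38.5,2,1],[0,0,0,14,-38.5,2,1],[0,0,0,14,-38.5,2,1],[0,0,0,14,-38.5,2,1],[0,0,0,14,-38.5,2,1],[0,0,0,14,-38.5,2,1],[0,0,0,14,-38.5,2,1],[0,0,0,14,-38.5,2,1],[0,0,0,14,-38.5,2,1]]'
python3 -c "
from h import *
where();plan(-142,-75,10,-.083,True)"
```

```text
clock: 1.68
eef_pos: [355.0, -226.6, 383.6]
tcp_rot: [3.134, -0.005, -0.108]
contact_force: [0.8, 0.1, 0.2]
opening: 0.003
t 1.68 world [ 355.  -226.6  383.6] rpy [ 3.134 -0.005 -0.108] station [-184.2 -194.   383.6] tipz 210.2 F [0.8 0.1 0.2] op 0.003
turn [ 0.008 -0.005 -0.025] shift before turn [  38.3 -121.5  199.4] after turn [  42.2 -119.   200.2] rows 5.7 turnrows 0.2
```

```bash
python3 -m creep '[[0.008,-0.005,-0.025,8,-24,38,1],[0,0,0,8,-24,38,1],[0,0,0,8,-24,38,1],[0,0,0,8,-24,38,1],[0,0,0,8,-24,30,1],[0,0,0,0,0,10,1],[0,0,0,0,0,0,1]]'
python3 -c "
from h import *
where();plan(-142,-75,10,-.083,True)
overlay('scene',ST,(.45,.45,.5),(200,225,380,355),4.4,'pics/o2s.png')"
```

```text
clock: 2.27
eef_pos: [408.6, -109.4, 202.6]
tcp_rot: [3.136, -0.015, -0.074]
contact_force: [-0.9, -0.6, -0.2]
opening: -0.005
t 2.27 world [ 408.6 -109.4  202.6] rpy [ 3.136 -0.015 -0.074] station [-140.4  -72.7  202.6] tipz 29.2 F [-0.9 -0.6 -0.2] op -0.005
turn [ 0.005 -0.015  0.009] shift before turn [-1.9  2.2 19.2] after turn [-1.6  2.3 19.2] rows 0.5 turnrows 0.1
```

View pics/o2s.png

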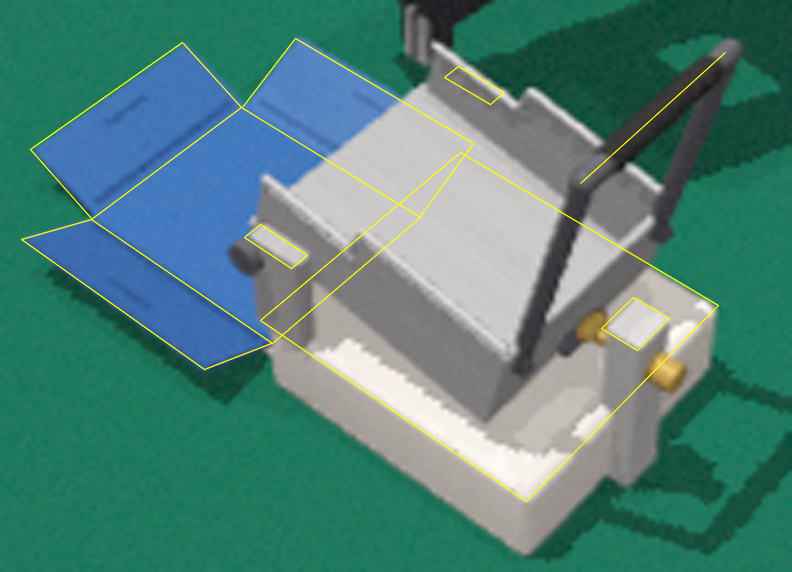

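```bash
python3 -m creep '[[0.005,-0.015,0.009,0,0,18,1],[0,0,0,6,0,0,1],[0,0,0,10,0,0,1],[0,0,0,10,0,0,1],[0,0,0,10,0,0,1],[0,0,0,10,0,0,1],[0,0,0,6,0,0,1],[0,0,0,4,0,0,1]]'
python3 -c "
from h import *
where()
overlay('top',ST,(1.3,.45,.5),(260,180,430,290),4.6,'pics/o3t.png')"
```

```text
clock: 2.98
eef_pos: [444.7, -115.2, 187.1]
tcp_rot: [-3.137, 0.068, -0.084]
contact_force: [-8.7, 0.3, 3.2]
opening: -0.001
t 2.98 world [ 444.7 -115.2  187.1] rpy [-3.137  0.068 -0.084] station [-104.   -75.5  187.1] tipz 13.7 F [-8.7  0.3  3.2] op -0.001
```

View pics/o3t.png

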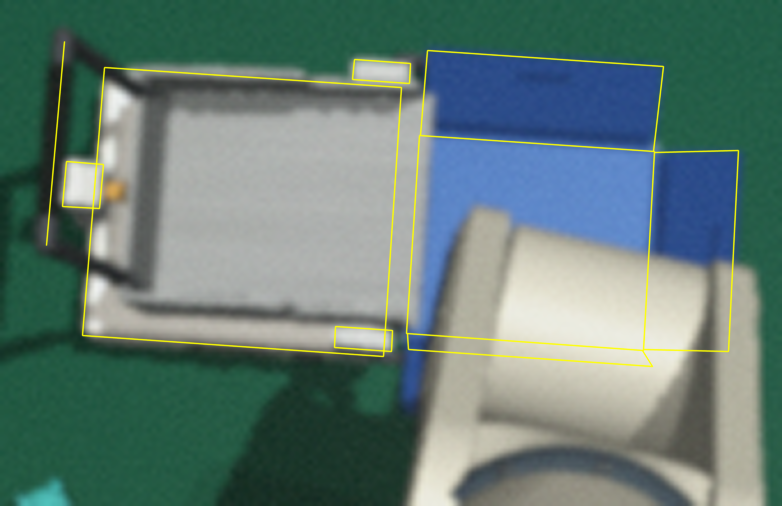

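```bash
python3 -m creep '[[0,0.06,0,8,0,0,1],[0,0.03,0,8,0,0,1],[0,0.02,0,8,0,0,1],[0,0.02,0,6,0,0,1]]'
python3 -c "
from h import *
where();plan(-71,-75,10,-.083,True)"
```

```text
clock: 3.37
eef_pos: [439.0, -114.1, 180.5]
tcp_rot: [-3.126, 0.041, -0.081]
contact_force: [-24.7, -6.0, 9.2]
opening: 0.003
t 3.37 world [ 439.  -114.1  180.5] rpy [-3.126  0.041 -0.081] station [-109.8  -74.8  180.5] tipz 7.1 F [-24.7  -6.    9.2] op 0.003
turn [-0.016  0.042  0.002] shift before turn [38.6  0.2 -4.5] after turn [38.8  0.2 -2.9] rows 0.9 turnrows 0.4
```

The wall jams: the vertical finger sits above the friction angle at its edge. I'll back off, tilt the tool so the fingertip gets under the wall edge, and follow the arc.

```bash
python3 -m creep '[[0,0,0,-30,0,0,1],[0,0.04,0,-30,0,-8,1],[0,0.12,0,-10,0,0,1],[0,0.12,0,0,0,0,1],[0,0.12,0,0,0,0,1],[0,0,0,0,0,0,1]]'
python3 -c "
from h import *
where()
overlay('scene',ST,(.45,.45,.5),(200,225,380,355),4.4,'pics/o4s.png')"
```

```text
clock: 3.87
eef_pos: [372.9, -108.7, 196.4]
tcp_rot: [-3.11, -0.277, -0.086]
contact_force: [-0.6, -0.5, -0.3]
opening: -0.003
t 3.87 world [ 372.9 -108.7  196.4] rpy [-3.11  -0.277 -0.086] station [-176.1  -74.9  196.4] tipz 23.0 F [-0.6 -0.5 -0.3] op -0.003
```

View pics/o4s.png

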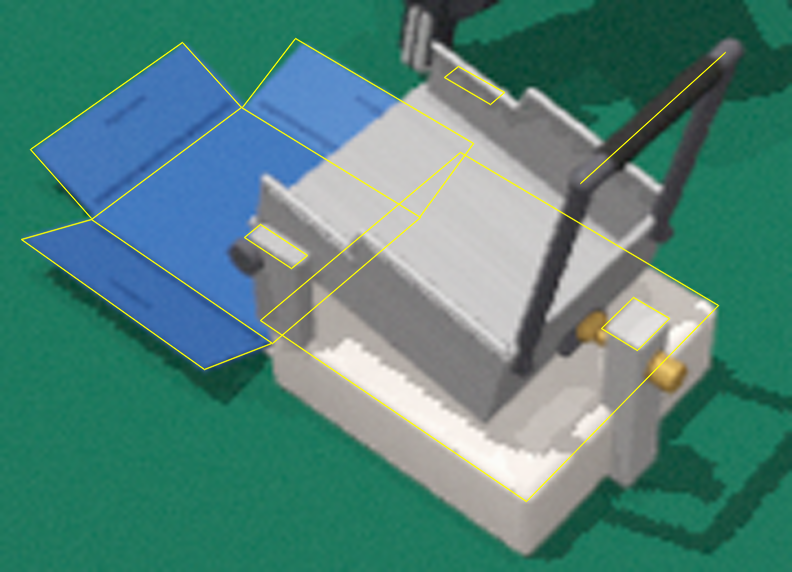

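```bash
cat >> h.py <<'E'
def tip():
    s=sense(); Rm=R.from_euler('xyz',s["tcp_rot"]).as_matrix(); t=s["eef_pos"]+Rm[:,2]*r.tip_extent
    q=(np.linalg.inv(Tst(*ST))@np.r_[t,1])[:3]; A=Tst(*ST)[:3,:3].T@Rm
    print("t",round(s["clock"],2),"tip station",q.round(1),"rpy",s["tcp_rot"].round(3),"F(st)",(Tst(*ST)[:3,:3].T@s["contact_force"]).round(1)); return q,A
def conv(*ds):
    q,A=tip()
    for d in ds: print(d,"->",(A.T@np.array(d,float)).round(1))
E
python3 -m creep '[[0,0,0,6,0,13,1],[0,0,0,5,0,12,1],[0,0,0,0,0,0,1]]'
python3 -c "
from h import *
conv((0,0,10),(10,0,0),(4,0,9),(7,0,7),(9,0,4))"
```

```text
clock: 4.17
eef_pos: [387.9, -108.9, 175.6]
tcp_rot: [-3.105, -0.263, -0.086]
contact_force: [0.3, 0.4, -1.4]
opening: -0.001
t 4.17 tip station [-116.   -67.7    8.3] rpy [-3.105 -0.263 -0.086] F(st) [ 0.3  0.5 -1.4]
(0, 0, 10) -> [ 2.6 -0.4 -9.6]
(10, 0, 0) -> [9.7 0.1 2.6]
(4, 0, 9) -> [ 6.2 -0.3 -7.6]
(7, 0, 7) -> [ 8.6 -0.2 -4.9]
(9, 0, 4) -> [ 9.7 -0.1 -1.5]
```

```bash
python3 -m creep '[[0,0,0,6,0,2,1],[0,0,0,7,0,-7,1],[0,0,0,7,0,-8,1],[0,0,0,7,0,-8,1],[0,0,0,8,0,-7,1],[0,0,0,8,0,-6,1]]'
python3 -c "
from h import *
tip()
overlay('scene',ST,(1,.45,.5),(200,225,380,355),4.4,'pics/o5s.png')"
```

```text
clock: 4.67
eef_pos: [423.4, -115.0, 221.3]
tcp_rot: [-3.108, -0.245, -0.086]
contact_force: [-0.0, 0.4, 0.6]
opening: 0.001
t 4.67 tip station [-83.2 -71.4  53.2] rpy [-3.108 -0.245 -0.086] F(st) [-0.1  0.4  0.6]
```

View pics/o5s.png

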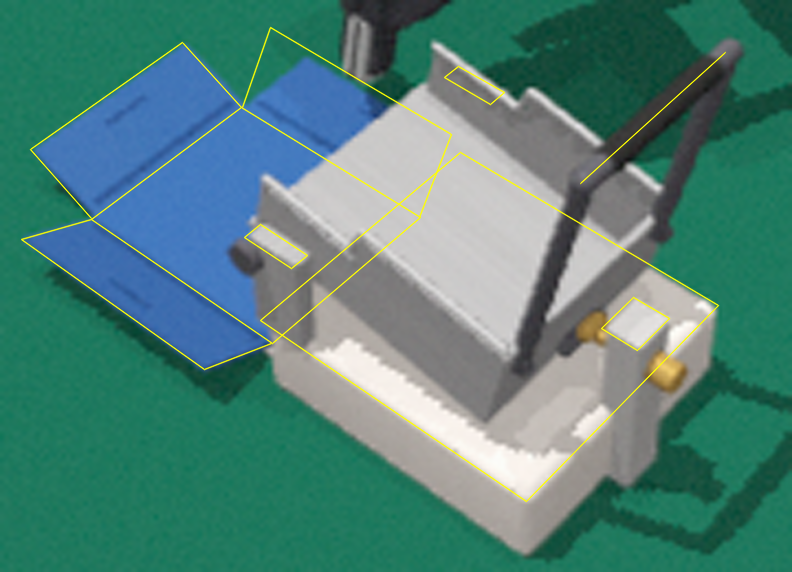

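```bash
python3 -c "
from h import *
overlay('scene',ST,(0.05,.45,.5),(200,225,380,355),4.4,'pics/o6s.png')
cv2.imwrite('pics/w6.png',grab_frame('wrist')['color'][:,:,::-1])"
```

```text
(no output)
```

View pics/o6s.png

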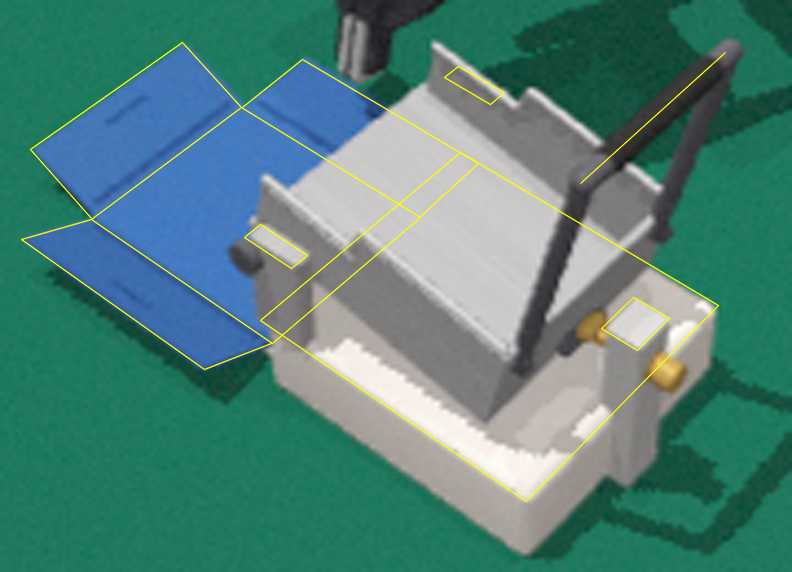

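View pics/w6.png

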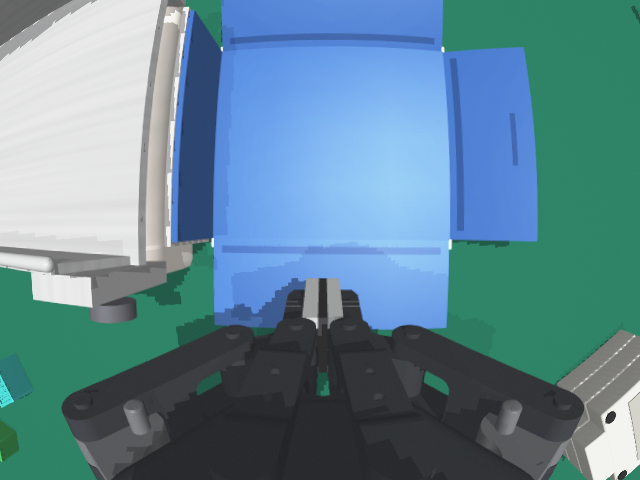

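```bash
python3 -m creep '[[0,0,0,-20,0,-10,1],[0,-0.12,0,-20,0,0,1],[-0.03,-0.12,0,0,0,0,1],[0,0,0,0,0,0,1]]'
python3 -c "
from h import *
conv((0,0,-10),(10,0,0));plan(-145,-75,15,-.083,True)"
```

```text
clock: 5.15
eef_pos: [379.8, -112.9, 220.8]
tcp_rot: [3.137, 0.006, -0.082]
contact_force: [0.5, -0.3, 0.3]
opening: 0.004
t 5.15 tip station [-170.   -79.4   47.4] rpy [ 3.137  0.006 -0.082] F(st) [ 0.6 -0.3  0.3]
(0, 0, -10) -> [ 0.1 -0.  10. ]
(10, 0, 0) -> [10.   0.  -0.1]
turn [0.005 0.006 0.001] shift before turn [24.1 -3.7 32.2] after turn [23.9 -3.6 32.4] rows 1.0 turnrows 0.1
```

```bash
python3 -m creep '[[0,0,0,22,-3,32,1],[0,0,0,0,0,0,1],[0,0,0,0,0,9,1],[0,0,0,0,0,2,1],[0,0,0,0,0,0,1]]'
python3 -c "
from h import *
conv((0,0,-10),(10,0,0))
cv2.imwrite('pics/w7.png',grab_frame('wrist')['color'][:,:,::-1])"
```

```text
clock: 5.57
eef_pos: [402.3, -111.8, 173.4]
tcp_rot: [3.141, 0.003, -0.078]
contact_force: [-3.6, -3.3, 14.7]
opening: 0.0
t 5.57 tip station [-147.   -75.8   -0. ] rpy [ 3.141e+00  3.000e-03 -7.800e-02] F(st) [-3.3 -3.5 14.7]
(0, 0, -10) -> [ 0. -0. 10.]
(10, 0, 0) -> [10.  0. -0.]
```

View pics/w7.png

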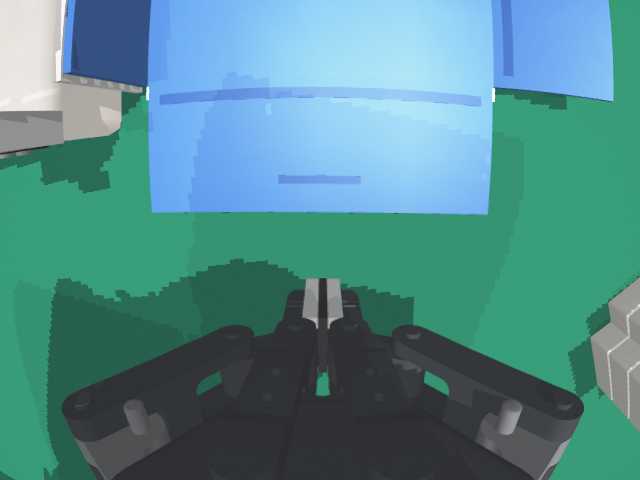

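```bash
python3 -m creep '[[0,0,0,8,0,-1.5,1],[0,0,0,8,0,0,1],[0,0,0,8,0,0,1],[0,0,0,4,0,0,1],[0,0,0,3,0,0,1]]'
python3 -c "
from h import *
tip()"
```

```text
clock: 6.03
eef_pos: [431.2, -114.0, 175.8]
tcp_rot: [-3.14, 0.005, -0.077]
contact_force: [-16.6, -6.0, 2.3]
opening: 0.002
t 6.03 tip station [-118.5  -75.1    2.4] rpy [-3.14   0.005 -0.077] F(st) [-16.   -7.4   2.3]
```

```bash
python3 -m creep '[[0,0,0,6,0,-5,1],[0,0,0,6,0,-6,1],[0,0,0,6,0,-6,1]]'
python3 -c "
from h import *
tip()
overlay('scene',ST,(0.3,.45,.5),(200,225,380,355),4.4,'pics/o8s.png')"
```

```text
clock: 6.28
eef_pos: [438.5, -114.2, 188.2]
tcp_rot: [-3.136, 0.04, -0.074]
contact_force: [-12.6, -5.3, 0.4]
opening: 0.0
t 6.28 tip station [-117.2  -74.1   14.9] rpy [-3.136  0.04  -0.074] F(st) [-12.1  -6.3   0.4]
```

View pics/o8s.png

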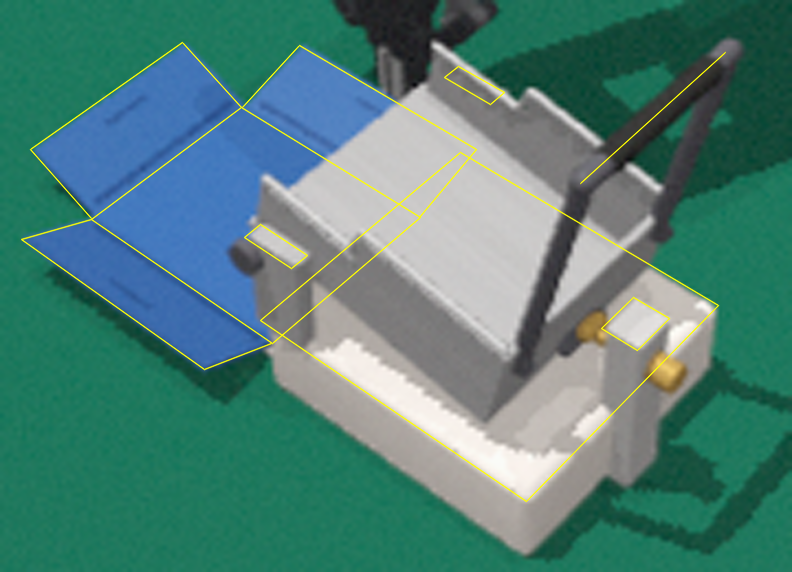

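```bash
python3 -m creep '[[0,0.03,0,7,0,-6,1],[0,0.02,0,7,0,-6,1],[0,0.02,0,8,0,-6,1],[0,0.02,0,8,0,-5,1]]'
python3 -c "
from h import *
tip()
overlay('scene',ST,(0.7,.45,.5),(200,225,380,355),4.4,'pics/o9s.png')"
```

```text
clock: 6.67
eef_pos: [443.1, -113.7, 202.7]
tcp_rot: [-3.129, 0.027, -0.067]
contact_force: [-29.9, -11.7, 14.5]
opening: 0.002
t 6.67 tip station [-110.5  -72.    29.4] rpy [-3.129  0.027 -0.067] F(st) [-28.8 -14.1  14.5]
```

View pics/o9s.png

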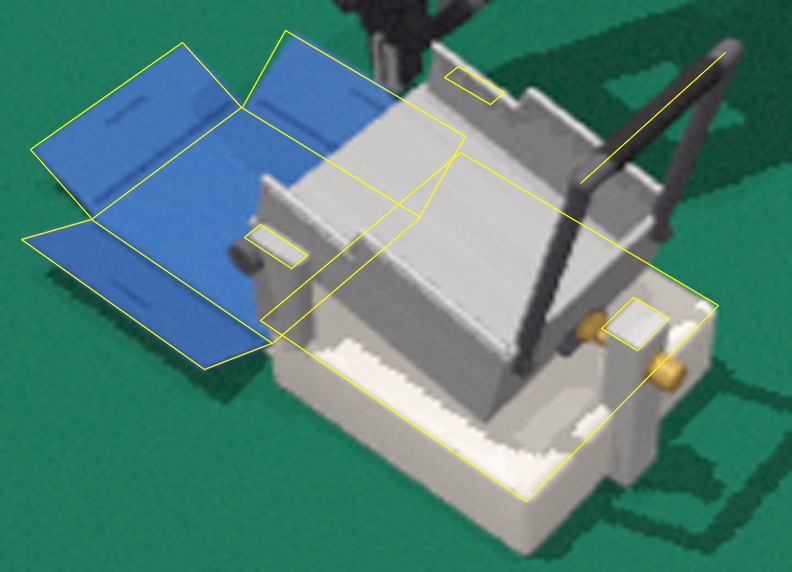

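```bash
python3 -m creep '[[0,0,0,-30,0,0,1],[0,0,0,-30,0,0,1],[0,0.12,0,-30,0,0,1],[-0.01,0.12,0.015,-20,0,0,1],[0,0.12,0,-10,0,0,1],[0,0.12,0,0,0,0,1],[0,0.12,0,0,0,0,1],[0,0,0,0,0,0,1]]'
python3 -c "
from h import *
conv((0,0,-10),(10,0,0),(5,0,9),(7,0,7),(9,0,5))
overlay('scene',ST,(0.6,.45,.5),(200,225,380,355),4.4,'pics/o10s.png')"
```

```text
clock: 7.38
eef_pos: [335.4, -99.2, 203.7]
tcp_rot: [-3.089, -0.311, -0.082]
contact_force: [0.5, 0.7, 0.1]
opening: -0.0
t 7.38 tip station [-161.3  -59.4   38.8] rpy [-3.089 -0.311 -0.082] F(st) [0.5 0.8 0.1]
(0, 0, -10) -> [-3.1  0.5  9.5]
(10, 0, 0) -> [9.5 0.2 3.1]
(5, 0, 9) -> [ 7.5 -0.4 -7. ]
(7, 0, 7) -> [ 8.8 -0.2 -4.5]
(9, 0, 5) -> [10.1 -0.1 -2. ]
```

View pics/o10s.png

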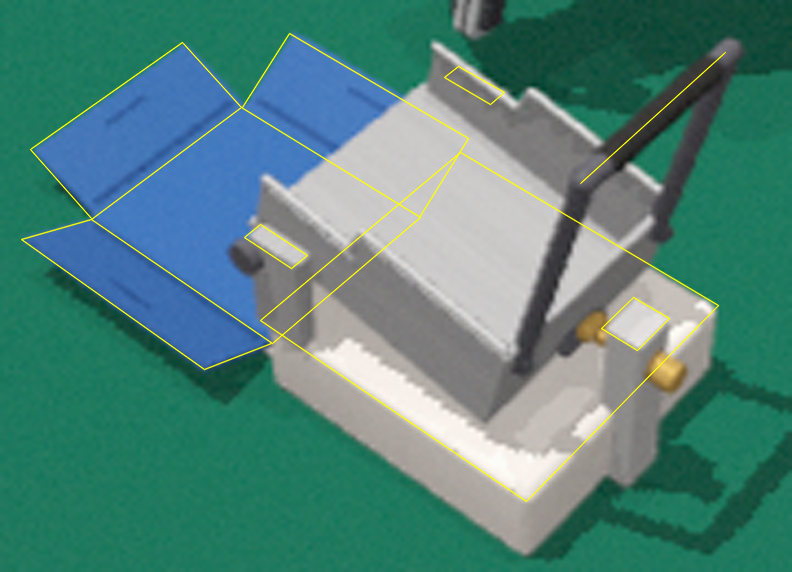

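```bash
python3 -m creep '[[-0.03,0.12,0,-10,0,0,1],[-0.02,0.12,0,-5,0,0,1],[0,0.04,0,0,0,0,1],[0,0,0,0,0,0,1]]'
python3 -c "
from h import *
conv((0,0,-10),(10,0,0),(5,0,9),(7,0,7),(9,0,5))"
```

```text
clock: 7.77
eef_pos: [335.6, -94.1, 203.0]
tcp_rot: [-3.066, -0.379, -0.083]
contact_force: [0.0, 0.9, 0.3]
opening: 0.0
t 7.77 tip station [-150.4  -50.4   42.4] rpy [-3.066 -0.379 -0.083] F(st) [-0.   0.9  0.3]
(0, 0, -10) -> [-3.7  0.7  9.3]
(10, 0, 0) -> [9.3 0.3 3.7]
(5, 0, 9) -> [ 8.  -0.5 -6.5]
(7, 0, 7) -> [ 9.1 -0.3 -3.9]
(9, 0, 5) -> [10.2 -0.1 -1.3]
```

```bash
python3 -c "
from h import *
print(sense()['qpos'].round(3))"
```

```text
[-0.363  0.282  2.472  1.342  0.18  -0.031]
```

```bash
cat >> h.py <<'E'
def turnto(a,axis='y',yaw=None):
    """tilt a: fingers point toward station +x (axis y); for axis x: fingers toward station -y for +a"""
    s=sense(); Rm=R.from_euler('xyz',s["tcp_rot"]).as_matrix()
    if yaw is None: yaw=ST[2]
    Rg=R.from_euler('xyz',[np.pi,0,yaw])*(R.from_rotvec([0,a,0]) if axis=='y' else R.from_rotvec([a,0,0]))
    print("turn to go",R.from_matrix(Rm.T@Rg.as_matrix()).as_rotvec().round(3),"q",s["qpos"].round(2))
E
python3 -c "
from h import *
turnto(.2);turnto(.25)"
```

```text
turn to go [-0.076 -0.179  0.007] q [-0.36  0.28  2.47  1.34  0.18 -0.03]
turn to go [-0.076 -0.129  0.005] q [-0.36  0.28  2.47  1.34  0.18 -0.03]
```

```bash
python3 -m creep '[[-0.04,-0.1,0,0,0,0,1],[-0.04,-0.06,0.005,10,0,0,1],[0,0,0,0,0,0,1]]'
python3 -c "
from h import *
turnto(.2);conv((0,0,-10),(10,0,0),(5,0,9),(7,0,7),(9,0,5))"
```

```text
clock: 8.02
eef_pos: [338.5, -92.2, 203.6]
tcp_rot: [-3.073, -0.329, -0.081]
contact_force: [0.3, 0.4, 0.8]
opening: -0.0
turn to go [-0.069 -0.129  0.006] q [-0.34  0.28  2.45  0.95  0.19  0.38]
t 8.02 tip station [-155.9  -49.4   39.9] rpy [-3.073 -0.329 -0.081] F(st) [0.3 0.5 0.8]
(0, 0, -10) -> [-3.2  0.6  9.4]
(10, 0, 0) -> [9.5 0.2 3.2]
(5, 0, 9) -> [ 7.6 -0.5 -6.9]
(7, 0, 7) -> [ 8.9 -0.3 -4.4]
(9, 0, 5) -> [10.1 -0.1 -1.8]
```

```bash
python3 -m creep '[[-0.05,-0.12,0,0,10,0,1],[-0.04,-0.1,0.005,0,10,0,1],[-0.03,-0.05,0,0,5,0,1],[0,0,0,0,0,0,1]]'
python3 -c "
from h import *
turnto(.2);conv((0,0,-10),(10,0,0),(5,0,9),(7,0,7),(9,0,5))"
```

```text
clock: 8.35
eef_pos: [338.9, -98.7, 202.7]
tcp_rot: [-3.102, -0.225, -0.072]
contact_force: [0.6, 0.5, 0.7]
opening: -0.001
turn to go [-0.042 -0.024  0.011] q [-0.33  0.28  2.42  0.39  0.25  0.94]
t 8.35 tip station [-172.3  -60.6   33.8] rpy [-3.102 -0.225 -0.072] F(st) [0.6 0.6 0.7]
(0, 0, -10) -> [-2.2  0.4  9.7]
(10, 0, 0) -> [9.7 0.2 2.2]
(5, 0, 9) -> [ 6.9 -0.2 -7.7]
(7, 0, 7) -> [ 8.4 -0.1 -5.3]
(9, 0, 5) -> [ 9.9 -0.  -2.9]
```

```bash
python3 -m creep '[[-0.04,-0.02,0.01,13,6,12,1],[0,0,0,13,5,12,1],[0,0,0,13,0,11,1],[0,0,0,0,0,0,1]]'
python3 -c "
from h import *
turnto(.2);conv((0,0,-10),(10,0,0),(5,0,9),(7,0,7),(9,0,5))"
```

```text
clock: 8.68
eef_pos: [382.8, -111.8, 177.7]
tcp_rot: [-3.134, -0.211, -0.079]
contact_force: [0.8, -1.1, 0.3]
opening: 0.002
turn to go [-0.008 -0.011  0.004] q [-0.31  0.39  2.33  0.26  0.22  1.09]
t 8.68 tip station [-129.7  -75.8    8.1] rpy [-3.134 -0.211 -0.079] F(st) [ 0.8 -1.   0.3]
(0, 0, -10) -> [-2.1  0.1  9.8]
(10, 0, 0) -> [9.8 0.1 2.1]
(5, 0, 9) -> [ 6.8 -0.  -7.8]
(7, 0, 7) -> [ 8.3 -0.  -5.4]
(9, 0, 5) -> [ 9.8  0.  -3. ]
```

```bash
python3 -m creep '[[0,0,0,9,0,2,1],[0,0,0,8,0,2,1],[0,0,0,4,0,1,1]]'
python3 -c "
from h import *
tip()"
python3 -m creep '[[0,0,0,7,0,-5,1],[0,0,0,7,0,-6,1],[0,0,0,7,0,-6,1]]'
python3 -c "
from h import *
turnto(.2);tip()
overlay('scene',ST,(0.8,.45,.5),(200,225,380,355),4.4,'pics/o11s.png')"
```

```text
clock: 8.93
eef_pos: [403.9, -112.9, 177.0]
tcp_rot: [-3.132, -0.209, -0.079]
contact_force: [-0.4, 1.0, 0.3]
opening: -0.003
t 8.93 tip station [-108.9  -74.8    7.4] rpy [-3.132 -0.209 -0.079] F(st) [-0.5  0.9  0.3]
clock: 9.18
eef_pos: [418.6, -113.4, 197.3]
tcp_rot: [-3.129, -0.2, -0.078]
contact_force: [-3.3, 0.1, -2.5]
opening: -0.001
turn to go [-0.013 -0.     0.004] q [-0.29  0.38  2.25  0.17  0.32  1.2 ]
t 9.18 tip station [-95.7 -73.5  27.4] rpy [-3.129 -0.2   -0.078] F(st) [-3.3 -0.2 -2.5]
```

View pics/o11s.png

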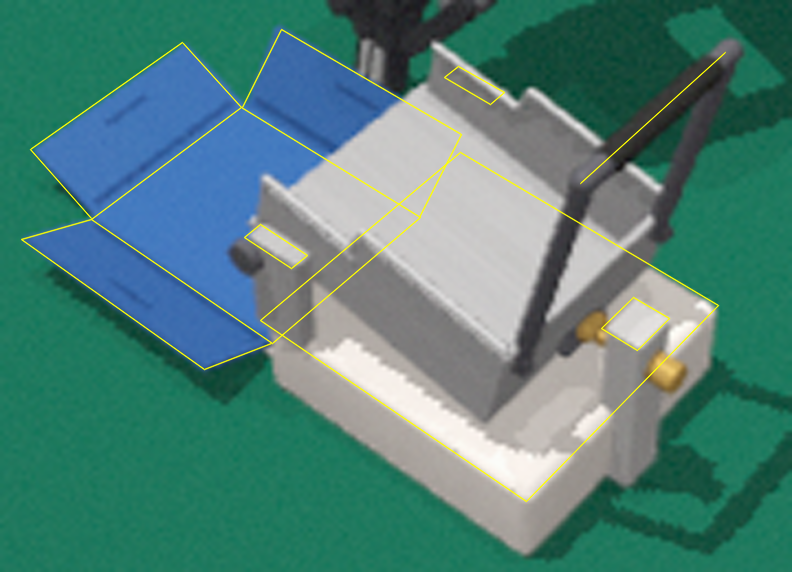

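```bash
python3 -m creep '[[0,0,0,8,0,-3,1],[0,0,0,8,0,-2,1],[0,0,0,8,0,-1,1],[0,0,0,8,0,0,1]]'
python3 -c "
from h import *
turnto(.2);tip()
overlay('scene',ST,(1.57,.45,.5),(200,225,380,355),4.4,'pics/o12s.png')"
```

```text
clock: 9.57
eef_pos: [446.2, -114.7, 210.2]
tcp_rot: [-3.126, -0.19, -0.078]
contact_force: [-34.7, -9.4, 12.4]
opening: 0.002
turn to go [-0.016  0.01   0.005] q [-0.27  0.38  2.19  0.13  0.4   1.25]
t 9.57 tip station [-69.9 -72.1  39.9] rpy [-3.126 -0.19  -0.078] F(st) [-33.8 -12.3  12.4]
```

View pics/o12s.png

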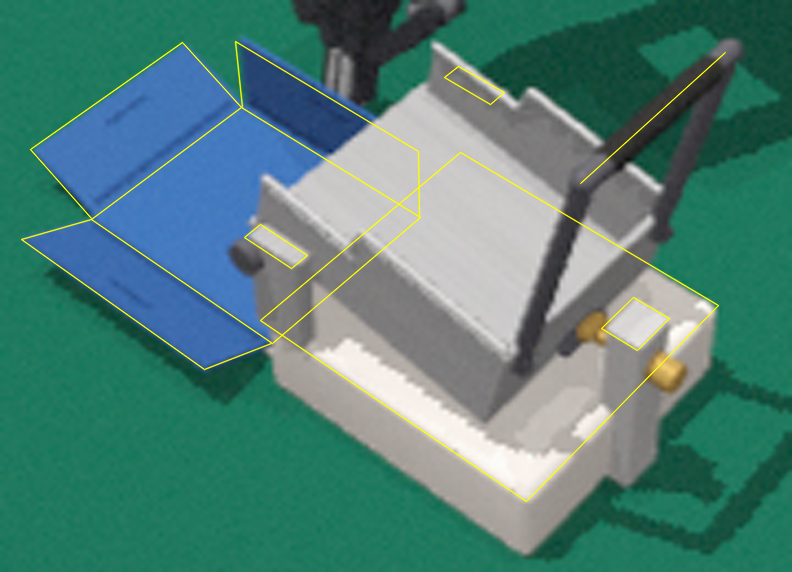

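Near wall is upright at its stop. Next is the end wall, using the same technique with the tool turned 90°.

```bash
python3 -m creep '[[0,0,0,-20,0,-5,1],[0,-0.1,0,-20,0,-30,1],[0,-0.1,0,0,0,-30,1],[0,0,-0.12,0,0,-30,1],[0,0,-0.12,0,0,-10,1],[0,0,-0.12,0,0,0,1],[0,0,-0.12,0,0,0,1],[0,0,-0.12,0,0,0,1],[0,0,-0.12,0,0,0,1]]'
python3 -c "
from h import *
turnto(0,'y',1.488);tip();plan(0,-215,60,1.488,True)
f=grab_frame('top');print(unproj(f,(452,303),55),unproj(f,(490,220),10),unproj(f,(440,305),0))
cv2.imwrite('pics/t13.png',f['color'][:,:,::-1])"
```

```text
clock: 10.37
eef_pos: [405.9, -114.7, 316.1]
tcp_rot: [-3.134, -0.004, 0.666]
contact_force: [-0.2, -0.6, 0.7]
opening: -0.002
turn to go [-0.005 -0.007 -0.822] q [-0.28  0.16  2.13  0.01  0.86  0.62]
t 10.37 tip station [-143.   -76.7  142.7] rpy [-3.134 -0.004  0.666] F(st) [-0.2 -0.6  0.7]
turn [-0.005 -0.007 -0.822] shift before turn [ 10.9 198.   81.3] after turn [-136.8  142.7   82.7] rows 5.1 turnrows 6.6
[ 362.06048256 -306.0554256    55.        ] [ 575.5420103  -422.84640135   10.        ] [ 357.6079263  -286.97221887    0.        ]
```

View pics/t13.png

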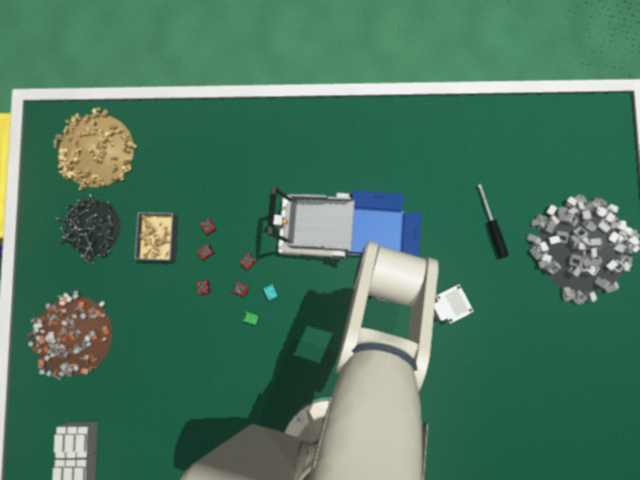

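```bash
python3 -m creep '[[0,0,-0.122,0,0,0,1],[0,0,-0.122,0,0,0,1],[0,0,-0.122,0,0,0,1],[0,0,-0.122,0,0,0,1],[0,0,-0.122,0,0,0,1],[0,0,-0.122,0,0,0,1],[0,0,-0.05,0,0,0,1],[0,0,0,0,0,0,1]]'
python3 -c "
from h import *
turnto(0,'y',1.488);tip();plan(0,-265,60,1.488,True)"
```

```text
clock: 11.08
eef_pos: [414.0, -116.0, 319.8]
tcp_rot: [3.128, -0.007, 1.459]
contact_force: [-0.0, -0.2, 0.4]
opening: 0.001
turn to go [ 0.014 -0.006 -0.029] q [-0.28  0.16  2.12  0.01  0.85 -0.18]
t 11.08 tip station [-132.   -77.7  146.4] rpy [ 3.128 -0.007  1.459] F(st) [ 0.  -0.2  0.4]
turn [ 0.014 -0.006 -0.029] shift before turn [-182.9  138.5   87.2] after turn [-186.3  134.4   86.4] rows 5.9 turnrows 0.3
```

```bash
python3 -m creep '[[0.014,-0.006,-0.029,-30,22,4,1],[0,0,0,-31,22,4,1],[0,0,0,-31,22,10,1],[0,0.12,0,-31,22,10,1],[0,0.1,0,-31,22,10,1],[0,0.06,0,-25,20,10,1],[0,0,0,0,0,0,1],[0,0,0,0,0,0,1]]'
python3 -c "
from h import *
turnto(0.28,'y',1.488);conv((0,0,-10),(0,10,0),(10,0,0))"
```

```text
clock: 11.75
eef_pos: [536.0, -312.9, 261.4]
tcp_rot: [3.133, -0.288, 1.46]
contact_force: [-1.0, 0.7, -0.4]
opening: 0.002
turn to go [ 0.017 -0.008 -0.027] q [-0.6   0.54  1.71  0.3   1.04 -0.66]
t 11.75 tip station [   6.2 -215.8   95.1] rpy [ 3.133 -0.288  1.46 ] F(st) [-1.1  0.6 -0.4]
(0, 0, -10) -> [-2.8 -0.1  9.6]
(0, 10, 0) -> [ 9.6 -0.3  2.8]
(10, 0, 0) -> [ 0.3 10.   0.2]
```

```bash
python3 -m creep '[[0.017,-0.008,-0.027,-8,-4,32,1],[0,0,0,-8,-3,32,1],[0,0,0,-5,0,18,1],[0,0,0,0,0,0,1],[0,0,0,0,0,0,1]]'
python3 -c "
from h import *
turnto(0.28,'y',1.488);conv((0,0,-10),(0,10,0),(10,0,0))
overlay('scene',ST,(1.57,.45,.5),(200,225,380,355),4.4,'pics/o14s.png')"
```

```text
clock: 12.17
eef_pos: [530.3, -308.0, 177.4]
tcp_rot: [-3.141, -0.272, 1.478]
contact_force: [0.8, -0.8, 0.3]
opening: 0.001
turn to go [ 0.002  0.008 -0.01 ] q [-0.59  0.65  1.75  0.31  0.89 -0.71]
t 12.17 tip station [  -2.3 -213.9   10.4] rpy [-3.141 -0.272  1.478] F(st) [ 0.9 -0.7  0.3]
(0, 0, -10) -> [-2.7  0.   9.6]
(0, 10, 0) -> [ 9.6 -0.1  2.7]
(10, 0, 0) -> [ 0.1 10.   0. ]
```

View pics/o14s.png

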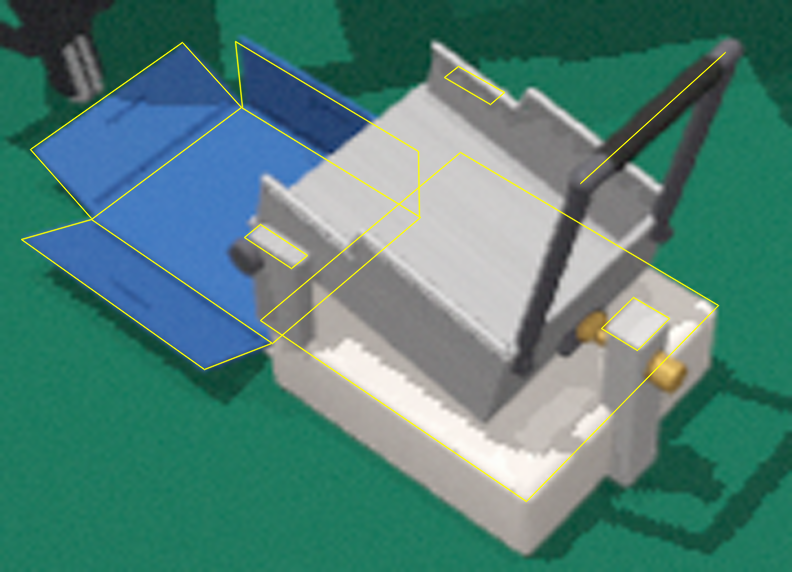

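```bash
python3 -m creep '[[0,0,0,8,0,4,1],[0,0,0,7,0,3,1],[0,0,0,4,0,0,1]]'
python3 -m creep '[[0,0,0,6,0,-6,1],[0,0,0,6,0,-7,1],[0,0,0,7,0,-6,1]]'
python3 -c "
from h import *
turnto(0.28,'y',1.488);tip()
overlay('scene',ST,(1.57,.45,.8),(200,225,380,355),4.4,'pics/o15s.png')"
```

```text
clock: 12.47
eef_pos: [533.6, -287.4, 180.4]
tcp_rot: [3.136, -0.266, 1.478]
contact_force: [-8.5, -18.1, 5.1]
opening: -0.006
clock: 12.72
eef_pos: [534.8, -273.7, 206.6]
tcp_rot: [3.133, -0.26, 1.481]
contact_force: [0.5, -2.7, -2.8]
opening: -0.001
turn to go [ 0.01   0.02  -0.007] q [-0.54  0.59  1.78  0.31  0.9  -0.66]
t 12.72 tip station [   0.7 -181.4   39. ] rpy [ 3.133 -0.26   1.481] F(st) [ 0.7 -2.6 -2.8]
```

View pics/o15s.png

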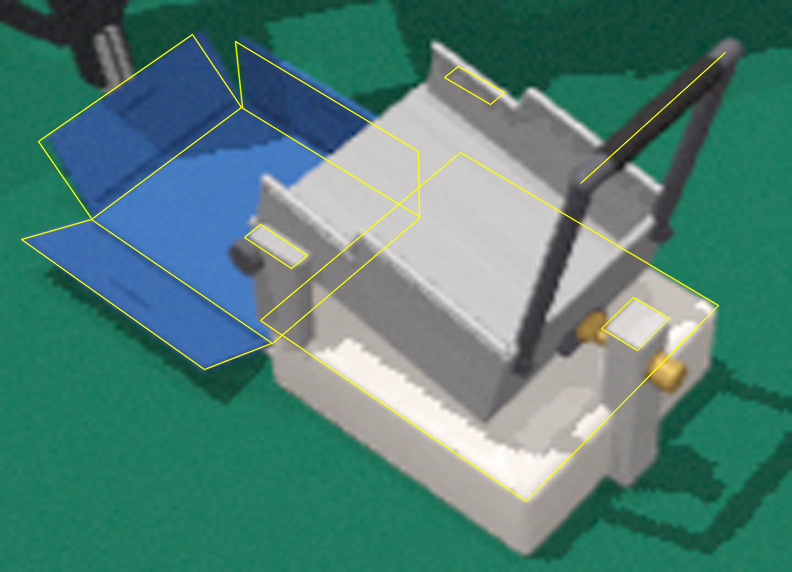

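```bash
python3 -m creep '[[0,0,0,8,0,-1,1],[0,0,0,8,0,0,1],[0,0,0,8,0,1,1],[0,0,0,8,0,1,1]]'
python3 -c "
from h import *
turnto(0.28,'y',1.488);tip()
overlay('scene',ST,(1.57,.45,1.57),(200,225,380,355),4.4,'pics/o16s.png')"
```

```text
clock: 13.1
eef_pos: [538.5, -242.9, 218.2]
tcp_rot: [3.126, -0.251, 1.485]
contact_force: [-14.5, -52.7, -13.2]
opening: -0.002
turn to go [ 0.016  0.029 -0.003] q [-0.49  0.56  1.81  0.31  0.88 -0.61]
t 13.1 tip station [   2.8 -152.    50.2] rpy [ 3.126 -0.251  1.485] F(st) [-10.1 -53.7 -13.2]
```

View pics/o16s.png

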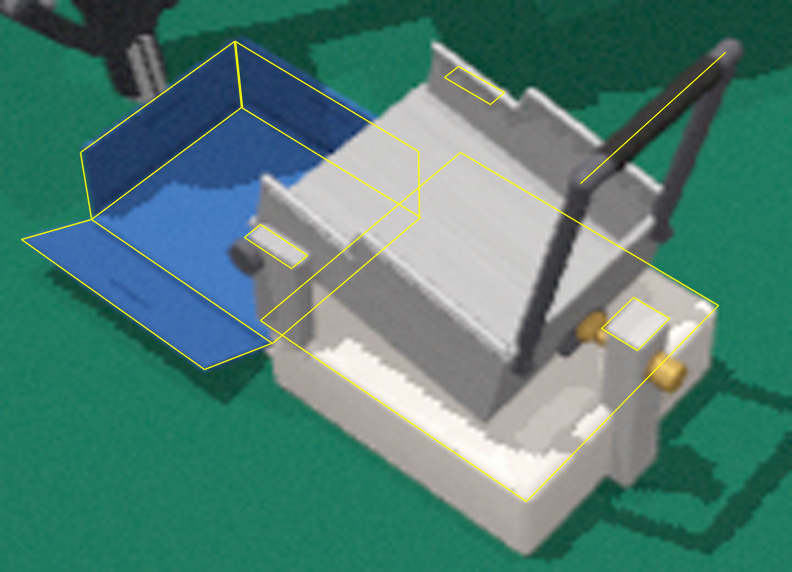

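```bash
python3 -m creep '[[0,0,0,-15,0,-3,1],[0,-0.12,0,-10,0,-30,1],[0,-0.12,0,0,0,-35,1],[0,-0.02,0.12,0,0,-30,1],[0,0,0.12,0,0,-20,1],[0,0,0.12,0,0,0,1],[0,0,0.12,0,0,0,1],[0,0,0.12,0,0,0,1],[0,0,0.12,0,0,0,1],[0,0,0.12,0,0,0,1]]'
python3 -m creep '[[0,0,0.12,0,0,0,1],[0,0,0.12,0,0,0,1],[0,0,0.12,0,0,0,1],[0,0,0.12,0,0,0,1],[0,0,0.12,0,0,0,1],[0,0,0.12,0,0,0,1],[0,0,0,0,0,0,1]]'
python3 -c "
from h import *
turnto(0);tip();plan(175,-75,120,-.083,True)"
```

```text
clock: 13.98
eef_pos: [534.5, -274.5, 332.7]
tcp_rot: [3.119, 0.0, 0.611]
contact_force: [0.5, 0.4, -0.1]
opening: -0.0
clock: 14.57
eef_pos: [535.4, -268.1, 331.4]
tcp_rot: [3.135, -0.013, -0.144]
contact_force: [-0.3, 0.4, -0.6]
opening: 0.002
turn to go [ 0.007 -0.013 -0.061] q [-0.47  0.39  1.76 -0.    0.98  1.25]
t 14.57 tip station [   1.2 -221.7  158. ] rpy [ 3.135 -0.013 -0.144] F(st) [-0.3  0.3 -0.6]
turn [ 0.007 -0.013 -0.061] shift before turn [ 166.2 -156.1   39. ] after turn [ 176.  -145.4   38. ] rows 5.5 turnrows 0.5
```

```bash
python3 -m creep '[[0.007,-0.013,-0.061,30,-26,7,1],[0,0,0,30,-25,7,1],[0,0,0,30,-25,7,1],[0,0,0,30,-25,7,1],[0,0,0,30,-24,7,1],[0,-0.12,0,28,-20,3,1],[0,-0.12,0,0,0,0,1],[0,-0.05,0,0,0,0,1],[0,0,0,0,0,0,1]]'
python3 -c "
from h import *
turnto(-.28);conv((0,0,-10),(-10,0,0),(0,10,0))"
```

```text
clock: 15.32
eef_pos: [732.7, -125.1, 289.5]
tcp_rot: [-3.13, 0.303, -0.04]
contact_force: [0.1, 0.3, -0.8]
opening: 0.0
turn to go [0.001 0.023 0.041] q [-0.17  0.72  1.3  -0.03  1.42  1.46]
t 15.32 tip station [132.1 -61.7 124. ] rpy [-3.13   0.303 -0.04 ] F(st) [ 0.1  0.3 -0.8]
(0, 0, -10) -> [3.  0.1 9.5]
(-10, 0, 0) -> [-9.5 -0.4  3. ]
(0, 10, 0) -> [  0.4 -10.   -0. ]
```

```bash
python3 -m creep '[[0,0.02,0.04,9,4,32,1],[0,0,0,9,4,32,1],[0,0,0,8,2,28,1],[0,0,0,6,0,18,1],[0,0,0,0,0,0,1],[0,0,0,0,0,0,1]]'
python3 -c "
from h import *
turnto(-.28);conv((0,0,-10),(-10,0,0),(0,10,0))"
```

```text
clock: 15.82
eef_pos: [732.2, -132.6, 171.8]
tcp_rot: [-3.134, 0.269, -0.064]
contact_force: [-0.1, 0.2, 0.5]
opening: 0.001
turn to go [-0.002 -0.011  0.018] q [-0.18  0.84  1.36 -0.02  1.21  1.47]
t 15.82 tip station [137.8 -68.6   4.7] rpy [-3.134  0.269 -0.064] F(st) [-0.1  0.2  0.5]
(0, 0, -10) -> [2.7 0.1 9.6]
(-10, 0, 0) -> [-9.6 -0.2  2.7]
(0, 10, 0) -> [  0.2 -10.    0. ]
```

```bash
python3 -m creep '[[0,0,0.015,-10,2,-1,1],[0,0,0,-9,0,2,1],[0,0,0,-6,0,2,1],[0,0,0,-3,0,1,1]]'
python3 -c "
from h import *
tip()"
python3 -m creep '[[0,0,0,-6,0,-6,1],[0,0,0,-6,0,-7,1],[0,0,0,-7,0,-6,1]]'
python3 -c "
from h import *
turnto(-0.28);tip()
overlay('scene',ST,(1.57,.8,1.57),(200,225,380,355),4.4,'pics/o17s.png')"
```

```text
clock: 16.15
eef_pos: [703.5, -132.5, 180.0]
tcp_rot: [-3.137, 0.262, -0.076]
contact_force: [-0.2, -0.0, -0.9]
opening: -0.002
t 16.15 tip station [110.5 -70.8  12.5] rpy [-3.137  0.262 -0.076] F(st) [-0.2 -0.1 -0.9]
clock: 16.4
eef_pos: [690.3, -131.5, 206.1]
tcp_rot: [-3.137, 0.256, -0.074]
contact_force: [2.4, 0.2, -2.5]
opening: 0.0
turn to go [-0.003 -0.024  0.009] q [-0.18  0.74  1.47 -0.02  1.18  1.47]
t 16.4 tip station [ 98.3 -70.9  38.3] rpy [-3.137  0.256 -0.074] F(st) [ 2.3  0.4 -2.5]
```

View pics/o17s.png

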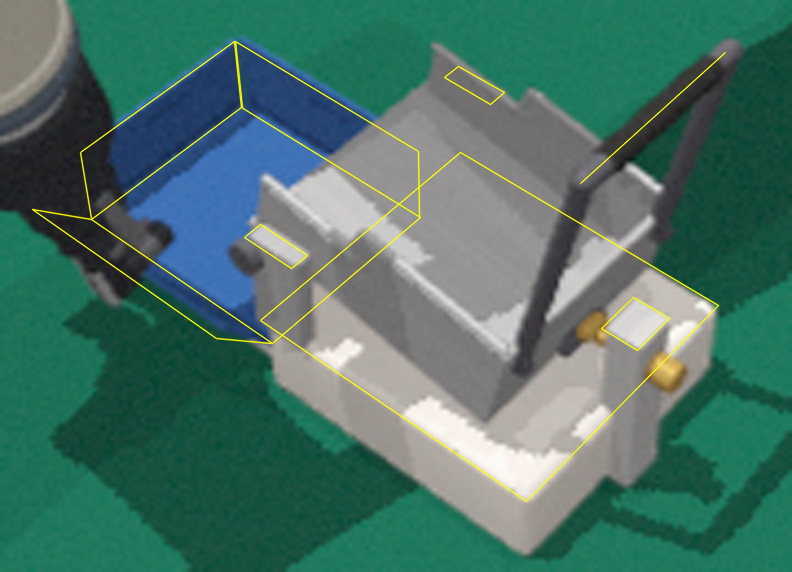

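```bash
python3 -m creep '[[0,0,0,-8,0,-1,1],[0,0,0,-8,0,1,1],[0,0,0,-8,0,2,1],[0,0,0,-7,0,2,1]]'
python3 -c "
from h import *
turnto(-0.28);tip()"
```

```text
clock: 16.78
eef_pos: [662.1, -129.2, 219.7]
tcp_rot: [-3.137, 0.237, -0.074]
contact_force: [4.0, 0.0, 3.5]
opening: 0.002
turn to go [-0.002 -0.043  0.008] q [-0.19  0.69  1.55 -0.02  1.15  1.47]
t 16.78 tip station [ 73.1 -71.   51.1] rpy [-3.137  0.237 -0.074] F(st) [3.9 0.4 3.5]
```

```bash
python3 -m creep '[[0,0,0,8,0,0,1],[0,0,0,4,0,15,1],[0,0,0,0,0,0,1],[0,0,0,-8,0,2,1],[0,0,0,-8,0,2,1],[0,0,0,-6,0,1,1],[0,0,0,-5,0,1,1]]'
python3 -c "
from h import *
turnto(-0.28);tip()"
```

```text
clock: 17.37
eef_pos: [651.2, -128.1, 204.0]
tcp_rot: [-3.139, 0.199, -0.075]
contact_force: [18.3, -0.4, -8.9]
opening: 0.001
turn to go [-0.001 -0.081  0.008] q [-0.19  0.68  1.59 -0.02  1.06  1.47]
t 17.37 tip station [ 68.6 -71.   34. ] rpy [-3.139  0.199 -0.075] F(st) [18.2  1.1 -8.9]
```

```bash
python3 -m creep '[[0,0,0,-8,0,2,1],[0,0,0,-8,0,2,1],[0,0,0,15,0,-3,1],[0,0,0,25,0,-30,1],[0,0.12,0,10,0,-38,1],[0,0.1,0,0,0,-38,1],[0,0,0,0,0,-38,0],[0,0,0,0,0,-38,0],[0,0,0,0,0,-38,0],[0,0,0,0,0,-38,0]]'
python3 -c "
from h import *
where()
overlay('scene',ST,(1.57,1.57,1.57),(200,225,380,355),4.4,'pics/o18s.png')
overlay('top',ST,(1.57,1.57,1.57),(260,180,430,290),4.6,'pics/o18t.png')"
```

```text
clock: 18.2
eef_pos: [693.4, -131.2, 449.6]
tcp_rot: [-3.137, -0.04, -0.076]
contact_force: [0.6, 0.1, -0.6]
opening: 0.565
t 18.2 world [ 693.4 -131.2  449.6] rpy [-3.137 -0.04  -0.076] station [145.2 -70.8 449.6] tipz 276.2 F [ 0.6  0.1 -0.6] op 0.565
```

View pics/o18s.png

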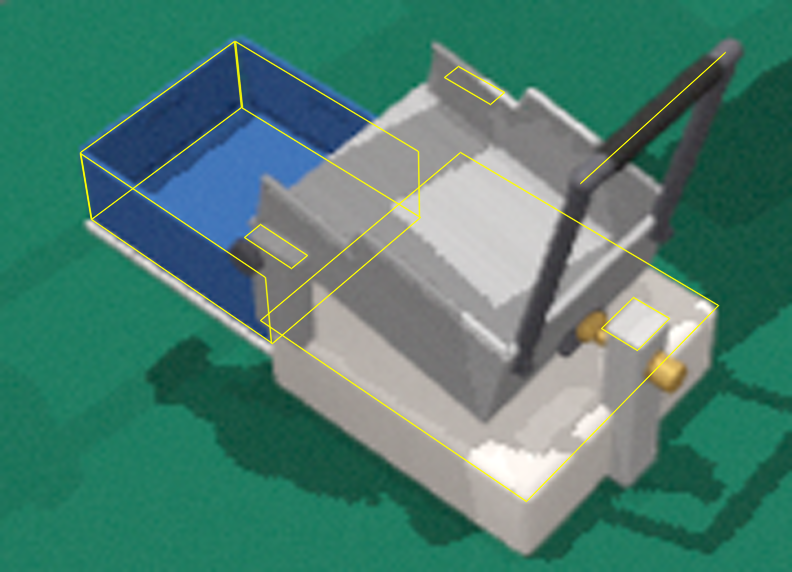

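View pics/o18t.png

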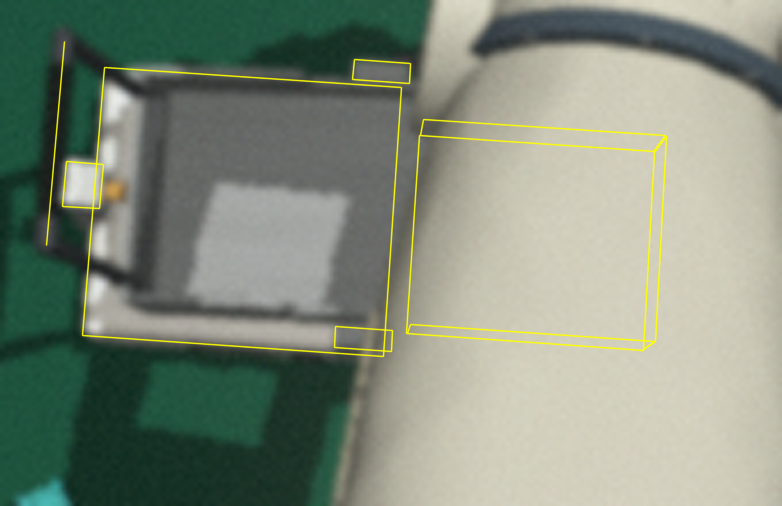

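```bash
python3 - <<'E'
from h import *
blocks()
f=grab_frame('scene')
for z in (85,95,105,115): print(z, (proj(f,S2W([[-60,-12,z],[60,-12,z],[-60,130,z-30],[0,70,z-15]],ST))-[200,225]).round(1).tolist())
print([[round(x/4.4,1) for x in p] for p in ((435,85),(505,355))])
E
```

```text
top px [208. 226.] n 2 xy [567.9 313.6] yaw 0.587 cost 0.286
top px [205. 252.] n 2 xy [500.1 317.8] yaw 2.176 cost 0.27
top px [248. 261.] n 2 xy [474.8 207.1] yaw -0.781 cost 0.298
top px [203. 287.] n 2 xy [410.1 322.7] yaw 0.264 cost 0.308
top px [240. 289.] n 2 xy [402.7 227.5] yaw 1.188 cost 0.308
85 [[94.0, 23.2], [56.6, 53.2], [143.7, 62.3], [104.6, 60.3]]
95 [[93.9, 20.0], [56.3, 49.9], [144.0, 59.2], [104.7, 57.1]]
105 [[93.8, 16.7], [55.9, 46.6], [144.2, 56.1], [104.7, 53.9]]
115 [[93.8, 13.4], [55.6, 43.3], [144.5, 52.9], [104.7, 50.6]]
[[98.9, 19.3], [114.8, 80.7]]
```

```bash
python3 -c "
from h import *
plan(410.1,322.7,276,.264)"
```

```text
turn [ 0.002 -0.042 -0.34 ] shift before turn [-317.2 -431.2  -12.6] after turn [-155.6 -512.3   -1.6] rows 12.8 turnrows 2.8
```

```bash
python3 -m creep '[[0,-0.042,-0.11,0,0,0,0.35],[0,0,-0.115,0,0,0,0.35],[0,0,-0.115,0,0,0,0.35],[0,0,0,-12,-39,0,0.35],[0,0,0,-12,-39,0,0.35],[0,0,0,-12,-39,0,0.35],[0,0,0,-12,-39,0,0.35],[0,0,0,-12,-39,0,0.35],[0,0,0,-12,-39,0,0.35],[0,0,0,-12,-39,0,0.35]]'
python3 -c "
from h import *
plan(410.1,322.7,120,.264);where()"
```

```text
clock: 19.28
eef_pos: [529.4, 106.3, 423.6]
tcp_rot: [-3.127, 0.045, 0.274]
contact_force: [1.2, 1.0, 0.0]
opening: 0.646
turn [-0.014  0.045  0.01 ] shift before turn [ -50.4 -238.6  136.1] after turn [ -58.7 -240.   130.2] rows 6.7 turnrows 0.4
t 19.28 world [529.4 106.3 423.6] rpy [-3.127  0.045  0.274] station [-38.  152.3 423.6] tipz 250.2 F [1.2 1.  0. ] op 0.646
```

```bash
python3 -m creep '[[-0.014,0.045,0.01,-6,-30,-12,0.35],[0,0,0,-10,-38,-8,0.35],[0,0,0,-10,-38,20,0.35],[0,0,0,-10,-38,30,0.35],[0,0,0,-9,-36,35,0.35],[0,0,0,-9,-34,35,0.35],[0,0,0,0,0,0,0.35]]'
python3 -c "
from h import *
plan(410.1,322.7,50,.264);where()
cv2.imwrite('pics/w20.png',grab_frame('wrist')['color'][:,:,::-1]);blocks()"
```

```text
clock: 19.87
eef_pos: [419.1, 283.6, 330.8]
tcp_rot: [3.139, 0.02, 0.266]
contact_force: [-1.8, -1.0, 0.5]
opening: 0.651
turn [0.002 0.02  0.002] shift before turn [  3.8 -40.3 107.3] after turn [  1.5 -40.1 107.4] rows 2.8 turnrows 0.2
t 19.87 world [419.1 283.6 330.8] rpy [3.139 0.02  0.266] station [-162.6  319.8  330.8] tipz 157.4 F [-1.8 -1.   0.5] op 0.651
top px [208. 226.] n 2 xy [568.  313.3] yaw 0.574 cost 0.291
top px [248. 261.] n 2 xy [474.3 207.5] yaw 2.346 cost 0.303
top px [240. 289.] n 2 xy [403.2 227.5] yaw 1.177 cost 0.307
```

View pics/w20.png

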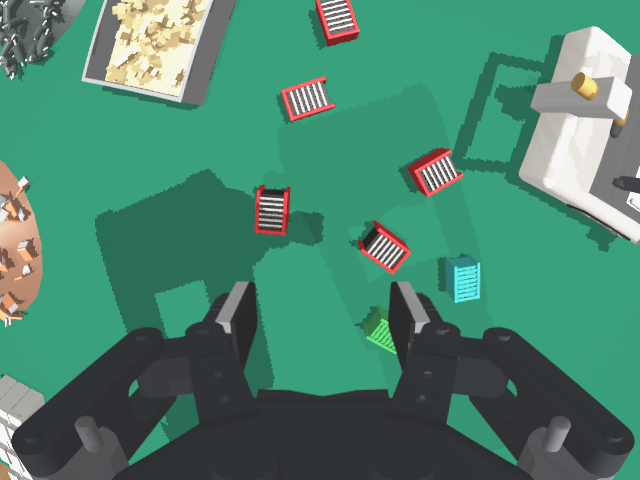

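```bash
cat >> h.py <<'E'
def wun(f,uv,z):
    d=np.array([uv[0]-f["mtx"][0,2],uv[1]-f["mtx"][1,2]]); rr=np.hypot(*d); th=rr/f["mtx"][0,0]
    v=np.r_[d/rr*np.sin(th),np.cos(th)]; v=f["T"][:3,:3]@v; o=f["T"][:3,3]; return o+v*(z-o[2])/v[2]
def wblocks(save=None):
    """red blocks in wrist view: top face from the grey/white plates region approx -> uses whole top outline"""
    f=grab_frame("wrist"); im=f["color"].astype(int)
    m=(im[...,0]>.75*im[...,1]).astype(np.uint8)
    rd=((im[...,0]>80)&(im[...,0]>1.8*im[...,1])&(im[...,0]>1.8*im[...,2]))
    n,l,s,c=cv2.connectedComponentsWithStats(m)
    for i in range(1,n):
        if s[i,4]<150 or s[i,4]>6000 or rd[l==i].sum()<.12*s[i,4]: continue
        h=cv2.convexHull(np.argwhere(l==i)[:,::-1].astype(np.int32)).reshape(-1,2)
        # fit cuboid silhouette under fisheye
        P0=wun(f,h.mean(0),16)
        Ti=np.linalg.inv(f["T"])
        def pr(P):
            q=P@Ti[:3,:3].T+Ti[:3,3]; rho=np.hypot(q[:,0],q[:,1]); th=np.arctan2(rho,q[:,2])
            return q[:,:2]/rho[:,None]*th[:,None]*f["mtx"][0,0]+f["mtx"][:2,2]
        u0,v0=h.min(0)-15; u1,v1=h.max(0)+15; k=2
        M=np.zeros(((v1-v0)*k,(u1-u0)*k),np.uint8); cv2.fillConvexPoly(M,((h-[u0,v0])*k).astype(np.int32),1)
        def cost(p):
            q=cv2.convexHull(pr(cub(*p)).astype(np.float32)).reshape(-1,2); g=np.zeros_like(M)
            cv2.fillConvexPoly(g,np.round((q-[u0,v0])*k).astype(np.int32),1); return 1-(g&M).sum()/(g|M).sum()
        best=None
        for y in np.arange(0,np.pi,np.pi/8):
            x0=[P0[0],P0[1],y]; rr=minimize(cost,x0,method='Nelder-Mead',options=dict(initial_simplex=[x0,[x0[0]+6,x0[1],y],[x0[0],x0[1]+6,y],[x0[0],x0[1],y+.3]]))
            if best is None or rr.fun<best.fun: best=rr
        print("wrist px",c[i].round(),"xy",best.x[:2].round(1),"yaw",round(best.x[2]%np.pi,3),"cost",round(best.fun,3))
    if save: cv2.imwrite(save,f["color"][:,:,::-1])
E
python3 -c "
from h import *
wblocks()"
```

```text
wrist px [334.  28.] xy [567.7 311.6] yaw 0.554 cost 0.014
wrist px [303. 107.] xy [500.6 315.7] yaw 2.156 cost 0.012
wrist px [429. 177.] xy [474.8 205.2] yaw 2.392 cost 0.019
wrist px [270. 216.] xy [410.8 320.9] yaw 0.187 cost 0.012
wrist px [380. 252.] xy [403.9 226.6] yaw 1.199 cost 0.016
```

```bash
python3 -c "
from h import *
plan(410.8,321.2,60,.187)"
```

```text
turn [0.001 0.011 0.077] shift before turn [ -1.1 -41.5 103.4] after turn [ -5.4 -41.1 103.4] rows 2.7 turnrows 0.6
```

```bash
python3 -m creep '[[0,0.011,0.077,0,-14,0,0.35],[0,0,0,-2,-14,30,0.35],[0,0,0,-2,-13,35,0.35],[0,0,0,0,0,33,0.35],[0,0,0,0,0,0,0.35],[0,0,0,0,0,0,0.35]]'
python3 -c "
from h import *
plan(410.8,321.2,3,.187);wblocks('pics/w21.png')"
```

```text
clock: 20.57
eef_pos: [419.4, 319.3, 243.1]
tcp_rot: [-3.137, -0.015, 0.173]
contact_force: [-0.1, 0.8, 1.1]
opening: 0.647
turn [-0.004 -0.015 -0.014] shift before turn [-9.1 -3.1 66.6] after turn [-8.1 -3.5 66.7] rows 1.6 turnrows 0.2
wrist px [387.  17.] xy [567.8 311.9] yaw 0.545 cost 0.308
wrist px [355. 118.] xy [500.5 315.8] yaw 2.155 cost 0.015
wrist px [524. 204.] xy [474.6 205.4] yaw 2.395 cost 0.013
wrist px [317. 277.] xy [410.4 321. ] yaw 0.191 cost 0.025
```

View pics/w21.png

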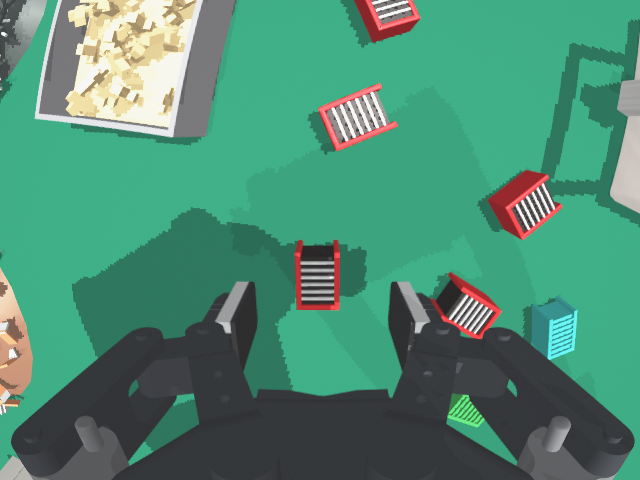

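```bash
python3 -m creep '[[-0.004,-0.015,-0.014,-8,-3,30,0.35],[0,0,0,0,0,25,0.35],[0,0,0,0,0,10,0.35],[0,0,0,0,0,0,0.35],[0,0,0,0,0,0,0.35]]'
python3 -c "
from h import *
plan(410.6,321.1,3,.19);where()"
```

```text
clock: 21.03
eef_pos: [417.5, 321.1, 186.9]
tcp_rot: [-3.135, -0.012, 0.183]
contact_force: [0.7, 0.3, 0.3]
opening: 0.648
turn [-0.006 -0.012 -0.007] shift before turn [-6.9 -1.2 10.4] after turn [-6.8 -1.3 10.5] rows 0.3 turnrows 0.1
t 21.03 world [417.5 321.1 186.9] rpy [-3.135 -0.012  0.183] station [-167.3  357.1  186.9] tipz 13.5 F [0.7 0.3 0.3] op 0.648
```

```bash
python3 -m creep '[[-0.006,-0.012,-0.007,-7,-1,8,0.35],[0,0,0,0,0,1,0.35],[0,0,0,-1,0,1,0.35],[0,0,0,0,0,0,1],[0,0,0,0,0,0,1],[0,0,0,0,0,0,1],[0,0,0,0,0,0,1]]' 60
python3 -c "
from h import *
where()"
```

```text
clock: 21.62
eef_pos: [411.1, 321.8, 182.2]
tcp_rot: [-3.138, -0.007, 0.19]
contact_force: [-0.5, 1.2, -0.7]
opening: 0.266
t 21.62 world [411.1 321.8 182.2] rpy [-3.138 -0.007  0.19 ] station [-173.8  357.3  182.2] tipz 8.8 F [-0.5  1.2 -0.7] op 0.266
```

```bash
python3 -m creep '[[0,0,0,0,0,-25,1],[0,0,0.12,0,0,-38,1],[0,0,0.12,0,0,-40,1],[0,0,0.03,0,0,-40,1],[0,0,0,0,0,-40,1],[0,0,0,0,0,-40,1],[0,0,0,0,0,-40,1],[0,0,0,0,0,-20,1],[0,0,0,0,0,0,1]]'
python3 -c "
from h import *
where();plan(-37,78,272,-.083,True)"
```

```text
clock: 22.37
eef_pos: [408.1, 319.7, 477.1]
tcp_rot: [-3.141, -0.001, -0.093]
contact_force: [0.5, 0.3, 0.2]
opening: 0.266
t 22.37 world [408.1 319.7 477.1] rpy [-3.141e+00 -1.000e-03 -9.300e-02] station [-176.5  354.9  477.1] tipz 303.7 F [0.5 0.3 0.2] op 0.266
turn [-0.001 -0.001 -0.01 ] shift before turn [142.3 275.5  31.6] after turn [139.5 276.9  31.7] rows 7.5 turnrows 0.1
```

```bash
python3 -m creep '[[0,0,-0.01,17.5,34.5,0,1],[0,0,0,17.5,34.5,0,1],[0,0,0,17.5,34.5,0,1],[0,0,0,17.5,34.5,0,1],[0,0,0,17.5,34.5,0,1],[0,0,0,17.5,34.5,0,1],[0,0,0,17.5,34.5,0,1],[0,0,0,17.5,34.5,0,1],[0,0,0,0,0,0,1],[0,0,0,0,0,0,1]]'
python3 -c "
from h import *
where();plan(-37,78,110,-.083,True)"
```

```text
clock: 23.2
eef_pos: [526.9, 21.1, 468.4]
tcp_rot: [-3.139, 0.004, -0.077]
contact_force: [-0.6, 0.9, 0.0]
opening: 0.264
t 23.2 world [526.9  21.1 468.4] rpy [-3.139  0.004 -0.077] station [-33.4  67.2 468.4] tipz 295.0 F [-0.6  0.9  0. ] op 0.264
turn [-0.002  0.004  0.006] shift before turn [ -2.9 -10.4 185. ] after turn [ -3.6 -10.8 185. ] rows 4.4 turnrows 0.1
```

```bash
python3 -m creep '[[0,0,0.006,-1,-4,35,1],[0,0,0,-1,-4,38,1],[0,0,0,-1,-3,38,1],[0,0,0,0,0,38,1],[0,0,0,0,0,25,1],[0,0,0,0,0,8,1],[0,0,0,0,0,0,1]]'
python3 -c "
from h import *
where();plan(-37,78,92,-.083,True)"
```

```text
clock: 23.78
eef_pos: [521.4, 37.0, 277.2]
tcp_rot: [-3.139, 0.005, -0.082]
contact_force: [-0.8, 0.3, -0.5]
opening: 0.266
t 23.78 world [521.4  37.  277.2] rpy [-3.139  0.005 -0.082] station [-40.2  82.6 277.2] tipz 103.8 F [-0.8  0.3 -0.5] op 0.266
turn [-0.003  0.005  0.001] shift before turn [ 3.2  4.6 11.8] after turn [ 3.2  4.6 11.8] rows 0.3 turnrows 0.0
```

```bash
python3 -m creep '[[0,0,0,3,4,6,1],[0,0,0,0,0,4,1],[0,0,0,0,0,2,1],[0,0,0,0,0,0,1]]'
python3 -c "
from h import *
where()"
```

```text
clock: 24.12
eef_pos: [525.4, 33.9, 267.3]
tcp_rot: [-3.138, 0.001, -0.08]
contact_force: [0.7, 0.1, -0.8]
opening: 0.264
t 24.12 world [525.4  33.9 267.3] rpy [-3.138e+00  1.000e-03 -8.000e-02] station [-35.9  79.8 267.3] tipz 93.9 F [ 0.7  0.1 -0.8] op 0.264
```

```bash
python3 -m creep '[[0,0,0,0,0,3,1],[0,0,0,0,0,3,1],[0,0,0,0,0,2,1]]'
python3 -c "
from h import *
where()"
```

```text
clock: 24.37
eef_pos: [526.9, 33.8, 261.9]
tcp_rot: [-3.137, -0.005, -0.08]
contact_force: [-6.0, 0.8, 20.2]
opening: 0.265
t 24.37 world [526.9  33.8 261.9] rpy [-3.137 -0.005 -0.08 ] station [-34.4  79.8 261.9] tipz 88.5 F [-6.   0.8 20.2] op 0.265
```

```bash
python3 -m creep '[[0,0,0,0,0,-2,1],[0,0,0,0,0,0,0.45],[0,0,0,0,0,0,0.45],[0,0,0,0,0,0,0.45],[0,0,0,0,0,-25,0.45],[0,0,0,0,0,-38,0.4],[0,0,0,0,0,-40,0.35],[0,0,0,0,0,-40,0.35],[0,0,0,0,0,-40,0.35],[0,0,0,0,0,-38,0.35]]'
python3 -c "
from h import *
where();cv2.imwrite('pics/w22.png',grab_frame('wrist')['color'][:,:,::-1]);blocks();plan(567.7,311.6,255,.554)"
```

```text
clock: 25.2
eef_pos: [523.4, 32.5, 485.0]
tcp_rot: [-3.14, 0.012, -0.081]
contact_force: [1.2, 0.4, 0.4]
opening: 0.65
t 25.2 world [523.4  32.5 485. ] rpy [-3.14   0.012 -0.081] station [-37.9  78.3 485. ] tipz 311.6 F [1.2 0.4 0.4] op 0.65
top px [208. 226.] n 2 xy [567.9 313.4] yaw 0.577 cost 0.276
top px [205. 252.] n 2 xy [500.3 317.9] yaw 2.202 cost 0.271
top px [240. 289.] n 2 xy [403.9 227.9] yaw 1.177 cost 0.323
turn [-0.005  0.004 -0.635] shift before turn [  20.9 -281.4   58.6] after turn [ 183.5 -214.5   57.9] rows 6.9 turnrows 5.1
```

View pics/w22.png

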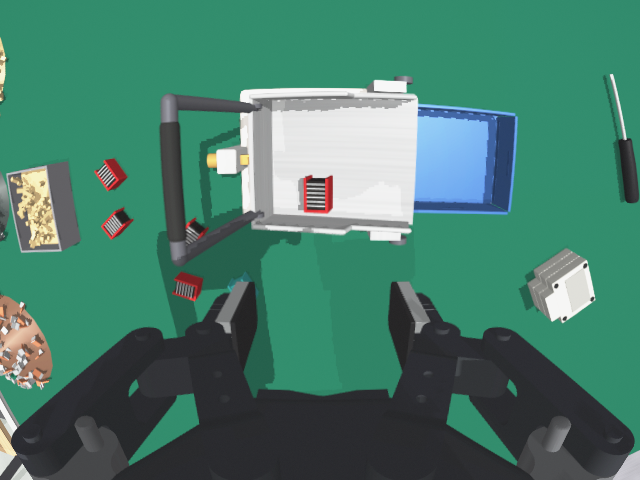

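```bash
python3 -m creep '[[0,0,0,3,-39,0,0.35],[0,0,0,3,-39,0,0.35],[0,0,0,3,-39,0,0.35],[0,0,0,3,-39,0,0.35],[0,0,0,3,-39,15,0.35],[0,0,0,3,-39,20,0.35],[0,0,-0.12,0,0,20,0.35],[0,0,-0.12,0,0,30,0.35],[0,0,-0.12,0,0,30,0.35],[0,0,-0.12,0,0,30,0.35]]'
python3 -m creep '[[0,0,-0.12,0,0,20,0.35],[0,0,0,0,0,0,0.35]]'
python3 -c "
from h import *
where();wblocks();plan(567.7,311.8,60,.554)"
```

```text
clock: 26.18
eef_pos: [559.8, 270.4, 332.4]
tcp_rot: [-3.137, 0.003, 0.404]
contact_force: [0.1, 0.3, 0.5]
opening: 0.649
clock: 26.35
eef_pos: [556.0, 269.4, 301.9]
tcp_rot: [-3.135, 0.017, 0.535]
contact_force: [-0.5, -0.4, 0.2]
opening: 0.65
t 26.35 world [556.  269.4 301.9] rpy [-3.135  0.017  0.535] station [-25.  317.  301.9] tipz 128.5 F [-0.5 -0.4  0.2] op 0.65
wrist px [280. 179.] xy [567.6 311.8] yaw 0.536 cost 0.025
wrist px [231. 253.] xy [500.8 316. ] yaw 2.141 cost 0.014
wrist px [340. 344.] xy [474.9 205.3] yaw 2.388 cost 0.013
turn [-0.006  0.016 -0.027] shift before turn [ 32.2 -30.4  69.7] after turn [ 31.9 -30.   70. ] rows 2.0 turnrows 0.3
```

```bash
python3 -m creep '[[-0.006,0.016,-0.01,16,-15,20,0.35],[0,0,0,16,-15,25,0.35],[0,0,0,0,0,25,0.35],[0,0,0,0,0,0,0.35],[0,0,0,0,0,0,0.35]]'
python3 -c "
from h import *
where();plan(567.7,311.8,5,.54)"
```

```text
clock: 26.82
eef_pos: [571.1, 313.3, 236.1]
tcp_rot: [3.141, -0.006, 0.514]
contact_force: [0.4, -0.2, 0.6]
opening: 0.651
t 26.82 world [571.1 313.3 236.1] rpy [ 3.141 -0.006  0.514] station [-13.6 362.  236.1] tipz 62.7 F [ 0.4 -0.2  0.6] op 0.651
turn [ 0.    -0.006 -0.026] shift before turn [-4.  -0.4 57.7] after turn [-3.7 -0.5 57.7] rows 1.4 turnrows 0.2
```

```bash
python3 -m creep '[[0,-0.006,-0.026,-4,0,28,0.35],[0,0,0,0,0,22,0.35],[0,0,0,0,0,8,0.35],[0,0,0,0,0,0,0.35]]'
python3 -c "
from h import *
where();plan(567.7,311.8,4,.54)"
```

```text
clock: 27.15
eef_pos: [570.9, 311.7, 185.6]
tcp_rot: [3.141, -0.01, 0.531]
contact_force: [0.8, 0.4, 0.9]
opening: 0.652
t 27.15 world [570.9 311.7 185.6] rpy [ 3.141 -0.01   0.531] station [-13.6 360.4 185.6] tipz 12.2 F [0.8 0.4 0.9] op 0.652
turn [ 0.001 -0.01  -0.009] shift before turn [-2.8 -1.8  8.1] after turn [-2.7 -1.8  8.2] rows 0.2 turnrows 0.1
```

```bash
python3 -m creep '[[0,-0.01,-0.009,-3,-2,6,0.35],[0,0,0,0,0,2,0.35],[0,0,0,0,0,0,1],[0,0,0,0,0,0,1],[0,0,0,0,0,0,1],[0,0,0,0,0,0,1],[0,0,0,0,0,-15,1]]' 60
python3 -c "
from h import *
where()"
```

```text
clock: 27.73
eef_pos: [568.6, 311.9, 197.8]
tcp_rot: [3.14, -0.003, 0.537]
contact_force: [-0.8, -0.0, -0.8]
opening: 0.26
t 27.73 world [568.6 311.9 197.8] rpy [ 3.14e+00 -3.00e-03  5.37e-01] station [-16.  360.4 197.8] tipz 24.4 F [-0.8 -0.  -0.8] op 0.26
```

```bash
python3 -m creep '[[0,0,0,0,0,-38,1],[0,0,0.12,0,0,-40,1],[0,0,0.12,0,0,-40,1],[0,0,0.12,0,0,-40,1],[0,0,0.12,0,0,-40,1],[0,0,0.12,0,0,-40,1],[0,0,0.02,0,0,-35,1],[0,0,0,0,0,0,1]]'
python3 -c "
from h import *
where();plan(0,78,272,-.083,True)"
```

```text
clock: 28.4
eef_pos: [566.5, 311.2, 485.0]
tcp_rot: [-3.141, -0.002, -0.112]
contact_force: [0.3, 0.6, 0.4]
opening: 0.263
t 28.4 world [566.5 311.2 485. ] rpy [-3.141e+00 -2.000e-03 -1.120e-01] station [-18.  359.6 485. ] tipz 311.6 F [0.3 0.6 0.4] op 0.263
turn [-0.    -0.002 -0.029] shift before turn [ 26.  280.9  39.6] after turn [ 18.  281.6  39.6] rows 6.8 turnrows 0.2
```

```bash
python3 -m creep '[[0,0,-0.029,3,38,0,1],[0,0,0,3,38,0,1],[0,0,0,3,38,0,1],[0,0,0,2,38,0,1],[0,0,0,2,38,0,1],[0,0,0,2,38,0,1],[0,0,0,2,37,0,1],[0,0,0,0,5,10,1],[0,0,0,0,0,0,1]]'
python3 -c "
from h import *
where();plan(0,78,105,-.083,True)"
```

```text
clock: 29.15
eef_pos: [558.9, 31.6, 478.8]
tcp_rot: [-3.136, -0.014, -0.073]
contact_force: [-0.3, 0.2, -1.4]
opening: 0.265
t 29.15 world [558.9  31.6 478.8] rpy [-3.136 -0.014 -0.073] station [ -2.3  80.3 478.8] tipz 305.4 F [-0.3  0.2 -1.4] op 0.265
turn [-0.006 -0.014  0.01 ] shift before turn [ -0.6   3.5 200.4] after turn [  2.3   2.3 200.4] rows 4.8 turnrows 0.1
```

```bash
python3 -m creep '[[-0.006,-0.014,0.01,1,1,38,1],[0,0,0,1,1,40,1],[0,0,0,1,1,40,1],[0,0,0,1,0,40,1],[0,0,0,0,0,30,1],[0,0,0,0,0,8,1],[0,0,0,0,0,0,1]]'
python3 -c "
from h import *
where();plan(3,78,92,-.083,True)"
```

```text
clock: 29.73
eef_pos: [566.3, 33.5, 280.0]
tcp_rot: [-3.139, -0.01, -0.082]
contact_force: [0.8, 0.6, 0.8]
opening: 0.267
t 29.73 world [566.3  33.5 280. ] rpy [-3.139 -0.01  -0.082] station [  4.8  82.8 280. ] tipz 106.6 F [0.8 0.6 0.8] op 0.267
turn [-0.003 -0.01   0.001] shift before turn [-2.   4.9 14.5] after turn [-1.8  4.8 14.6] rows 0.4 turnrows 0.1
```

```bash
python3 -m creep '[[0,0,0,-1,4,6,1],[0,0,0,0,0,5,1],[0,0,0,0,0,3,1],[0,0,0,0,0,2,1],[0,0,0,0,0,1,1]]'
python3 -c "
from h import *
where()"
```

```text
clock: 30.15
eef_pos: [567.8, 31.2, 267.7]
tcp_rot: [-3.137, -0.018, -0.08]
contact_force: [-0.3, 0.1, -0.5]
opening: 0.262
t 30.15 world [567.8  31.2 267.7] rpy [-3.137 -0.018 -0.08 ] station [  6.5  80.6 267.7] tipz 94.3 F [-0.3  0.1 -0.5] op 0.262
```

```bash
python3 -m creep '[[0,-0.015,0,-2,0,3,1],[0,0,0,0,0,3,1],[0,0,0,0,0,2,1]]'
python3 -c "
from h import *
where()"
```

```text
clock: 30.4
eef_pos: [566.5, 31.4, 263.2]
tcp_rot: [-3.137, -0.004, -0.08]
contact_force: [-11.9, -0.2, 36.6]
opening: 0.265
t 30.4 world [566.5  31.4 263.2] rpy [-3.137 -0.004 -0.08 ] station [  5.2  80.7 263.2] tipz 89.8 F [-11.9  -0.2  36.6] op 0.265
```

```bash
python3 -m creep '[[0,0,0,0,0,-3,1],[0,0,0,0,0,0,0.45],[0,0,0,0,0,0,0.45],[0,0,0,0,0,0,0.45],[0,0,0,0,0,-25,0.45],[0,0,0,0,0,-38,0.4],[0,0,0,0,0,-40,0.35],[0,0,0,0,0,-40,0.35],[0,0,0,0,0,-40,0.35],[0,0,0,0,0,-38,0.35]]'
python3 -c "
from h import *
where();cv2.imwrite('pics/w23.png',grab_frame('wrist')['color'][:,:,::-1]);blocks();plan(403.9,226.6,255,1.199)"
```

```text
clock: 31.23
eef_pos: [563.4, 29.9, 485.6]
tcp_rot: [-3.139, 0.015, -0.081]
contact_force: [1.2, 0.1, -0.2]
opening: 0.652
t 31.23 world [563.4  29.9 485.6] rpy [-3.139  0.015 -0.081] station [  2.3  79.  485.6] tipz 312.2 F [ 1.2  0.1 -0.2] op 0.652
top px [205. 252.] n 2 xy [500.1 317.8] yaw 2.176 cost 0.27
top px [240. 289.] n 2 xy [403.8 227.6] yaw 1.162 cost 0.322
turn [-0.008  0.005 -1.28 ] shift before turn [-175.4 -182.8   60.8] after turn [ 124.8 -221.    58.7] rows 6.2 turnrows 10.3
```

View pics/w23.png

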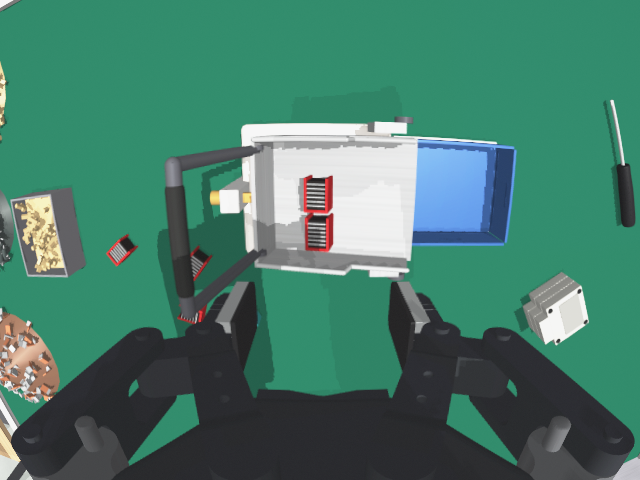

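```bash
python3 -m creep '[[0,0,0,-29,-28,0,0.35],[0,0,0,-29,-28,0,0.35],[0,0,0,-29,-28,0,0.35],[0,0,0,-29,-30,0,0.35],[0,0,0,-28,-33,10,0.35],[0,0,-0.1,-25,-33,10,0.35],[0,0,-0.12,0,0,15,0.35],[0,0,-0.12,0,0,20,0.35],[0,0,-0.12,0,0,20,0.35],[0,0,-0.12,0,0,20,0.35]]'
python3 -m creep '[[0,0,-0.12,0,0,20,0.35],[0,0,-0.12,0,0,20,0.35],[0,0,-0.12,0,0,20,0.35],[0,0,-0.12,0,0,10,0.35],[0,0,-0.12,0,0,0,0.35],[0,0,-0.05,0,0,0,0.35],[0,0,0,0,0,0,0.35]]'
python3 -c "
from h import *
where();wblocks();plan(403.9,226.6,60,1.199)"
```

```text
clock: 32.22
eef_pos: [404.4, 224.2, 382.4]
tcp_rot: [-3.133, 0.013, 0.509]
contact_force: [-0.6, 0.0, -0.6]
opening: 0.648
clock: 32.8
eef_pos: [395.3, 221.0, 294.0]
tcp_rot: [-3.111, 0.023, 1.193]
contact_force: [-0.1, 0.7, -0.3]
opening: 0.649
t 32.8 world [395.3 221.  294. ] rpy [-3.111  0.023  1.193] station [-181.1  255.4  294. ] tipz 120.6 F [-0.1  0.7 -0.3] op 0.649
wrist px [429.  39.] xy [500.6 315.7] yaw 2.144 cost 0.013
wrist px [447. 202.] xy [474.7 205.3] yaw 2.367 cost 0.022
wrist px [344. 212.] xy [404.  226.7] yaw 1.202 cost 0.023
turn [-0.031  0.024 -0.009] shift before turn [ 9.9  7.8 60.2] after turn [ 8.4  6.  60.7] rows 1.5 turnrows 0.3
```

```bash
python3 -m creep '[[-0.031,0.024,-0.009,5,4,20,0.35],[0,0,0,4,3,30,0.35],[0,0,0,0,0,10,0.35],[0,0,0,0,0,0,0.35]]'
python3 -c "
from h import *
where();plan(403.9,226.6,4,1.199)"
```

```text
clock: 33.18
eef_pos: [404.4, 226.5, 231.2]
tcp_rot: [3.139, -0.003, 1.189]
contact_force: [0.6, -0.4, 0.8]
opening: 0.651
t 33.18 world [404.4 226.5 231.2] rpy [ 3.139e+00 -3.000e-03  1.189e+00] station [-172.5  261.7  231.2] tipz 57.8 F [ 0.6 -0.4  0.8] op 0.651
turn [ 0.002 -0.003 -0.01 ] shift before turn [-0.3 -0.6 53.8] after turn [-0.1 -0.5 53.8] rows 1.3 turnrows 0.1
```

```bash
python3 -m creep '[[0,0,-0.01,0,0,28,0.35],[0,0,0,0,0,18,0.35],[0,0,0,0,0,6,0.35],[0,0,0,0,0,1,0.35],[0,0,0,0,0,0,0.35]]'
python3 -c "
from h import *
where();plan(403.9,226.6,5,1.199)"
```

```text
clock: 33.6
eef_pos: [405.0, 226.7, 177.8]
tcp_rot: [3.139, -0.003, 1.191]
contact_force: [-0.2, 0.1, -0.3]
opening: 0.653
t 33.6 world [405.  226.7 177.8] rpy [ 3.139e+00 -3.000e-03  1.191e+00] station [-172.   262.   177.8] tipz 4.4 F [-0.2  0.1 -0.3] op 0.653
turn [ 0.002 -0.003 -0.008] shift before turn [-0.5 -0.9 -0.6] after turn [-0.5 -0.9 -0.6] rows 0.0 turnrows 0.1
```

```bash
python3 -m creep '[[0,0,0,0,0,-2,1],[0,0,0,0,0,0,1],[0,0,0,0,0,0,1],[0,0,0,0,0,0,1],[0,0,0,0,0,-15,1],[0,0,0,0,0,-38,1],[0,0,0,0,0,-40,1],[0,0,0.12,0,0,-40,1],[0,0,0.12,0,0,-40,1],[0,0,0.12,0,0,-40,1]]' 60
python3 -m creep '[[0,0,0.12,0,0,-40,1],[0,0,0.12,0,0,-40,1],[0,0,0.12,0,0,-20,1],[0,0,0.12,0,0,0,1],[0,0,0.12,0,0,0,1],[0,0,0.12,0,0,0,1],[0,0,0.12,0,0,0,1],[0,0,0.04,0,0,0,1],[0,0,0,0,0,0,1]]'
python3 -c "
from h import *
where();plan(40,78,300,-.083,True)"
```

```text
clock: 34.43
eef_pos: [401.6, 224.9, 399.5]
tcp_rot: [-3.14, 0.004, 0.821]
contact_force: [1.3, 0.2, -0.6]
opening: 0.265
clock: 35.18
eef_pos: [399.0, 223.4, 520.4]
tcp_rot: [-3.128, -0.019, -0.104]
contact_force: [0.0, -0.6, -0.4]
opening: 0.263
t 35.18 world [399.  223.4 520.4] rpy [-3.128 -0.019 -0.104] station [-177.6  258.2  520.4] tipz 347.0 F [ 0.  -0.6 -0.4] op 0.263
turn [-0.013 -0.019 -0.021] shift before turn [220.4 176.3  48.9] after turn [217.6 180.2  47. ] rows 6.9 turnrows 0.3
```

```bash
python3 -m creep '[[-0.013,-0.019,-0.021,28,28,5,1],[0,0,0,29,28,5,1],[0,0,0,29,29,5,1],[0,0,0,29,29,5,1],[0,0,0,29,29,5,1],[0,0,0,29,29,5,1],[0,0,0,29,29,5,1],[0,0,0,10,20,5,1],[0,0,0,0,0,0,1]]'
python3 -c "
from h import *
where();plan(38,30,112,-.083,True)"
```

```text
clock: 35.93
eef_pos: [597.0, -19.4, 481.3]
tcp_rot: [-3.138, -0.005, -0.055]
contact_force: [-1.1, 0.8, -1.6]
opening: 0.266
t 35.93 world [597.  -19.4 481.3] rpy [-3.138 -0.005 -0.055] station [ 39.8  32.6 481.3] tipz 307.9 F [-1.1  0.8 -1.6] op 0.266
turn [-0.004 -0.005  0.028] shift before turn [ -2.9   3.2 195.9] after turn [ -1.8   2.6 195.9] rows 4.7 turnrows 0.2
```

```bash
python3 -m creep '[[-0.004,-0.005,0.028,-2,2,38,1],[0,0,0,-1,2,40,1],[0,0,0,0,2,40,1],[0,0,0,0,0,40,1],[0,0,0,0,0,30,1],[0,0,0,0,0,5,1],[0,0,0,0,0,0,1]]'
python3 -c "
from h import *
where();plan(38,30,98,-.083,True)"
```

```text
clock: 36.52
eef_pos: [594.2, -25.6, 285.7]
tcp_rot: [-3.141, -0.007, -0.078]
contact_force: [0.1, -0.7, -0.4]
opening: 0.261
t 36.52 world [594.2 -25.6 285.7] rpy [-3.141 -0.007 -0.078] station [ 37.6  26.2 285.7] tipz 112.3 F [ 0.1 -0.7 -0.4] op 0.261
turn [-0.001 -0.007  0.005] shift before turn [ 0.4 -3.8 14.3] after turn [ 0.4 -3.8 14.3] rows 0.4 turnrows 0.1
```

```bash
python3 -m creep '[[0,0,0,0,-3,6,1],[0,0,0,0,-1,5,1],[0,0,0,0,0,2,1],[0,0,0,0,0,2,1]]'
python3 -c "
from h import *
where()"
```

```text
clock: 36.85
eef_pos: [596.8, -20.2, 275.9]
tcp_rot: [-3.14, -0.015, -0.075]
contact_force: [0.5, 0.3, 0.1]
opening: 0.262
t 36.85 world [596.8 -20.2 275.9] rpy [-3.14  -0.015 -0.075] station [ 39.7  31.8 275.9] tipz 102.5 F [0.5 0.3 0.1] op 0.262
```

```bash
python3 -m creep '[[0,-0.01,0.005,-2,0,2,1],[0,0,0,0,0,2,1],[0,0,0,0,0,2,1]]'
python3 -c "
from h import *
where()"
```

```text
clock: 37.1
eef_pos: [595.9, -19.9, 272.6]
tcp_rot: [-3.14, -0.009, -0.08]
contact_force: [-5.2, 0.9, 19.0]
opening: 0.263
t 37.1 world [595.9 -19.9 272.6] rpy [-3.14  -0.009 -0.08 ] station [ 38.8  32.1 272.6] tipz 99.2 F [-5.2  0.9 19. ] op 0.263
```

Contact. Release it with a small opening and back off.

```bash
python3 -m creep '[[0,0,0,0,0,-2,1],[0,0,0,0,0,0,0.55],[0,0,0,0,0,0,0.55],[0,0,0,0,0,0,0.55],[0,0,0,0,0,-25,0.55],[0,0,0,0,0,-38,0.4],[0,0,0,0,0,-40,0.35],[0,0,0,0,0,-40,0.35],[0,0,0,0,0,-40,0.35],[0,0,0,0,0,-38,0.35]]'
python3 -c "
from h import *
where();cv2.imwrite('pics/w24.png',grab_frame('wrist')['color'][:,:,::-1]);blocks();plan(474.7,205.3,255,2.38)"
```

```text
clock: 37.93
eef_pos: [591.9, -20.4, 494.4]
tcp_rot: [-3.141, 0.01, -0.081]
contact_force: [1.1, 0.4, 0.3]
opening: 0.648
t 37.93 world [591.9 -20.4 494.4] rpy [-3.141  0.01  -0.081] station [ 34.8  31.2 494.4] tipz 321.0 F [1.1 0.4 0.3] op 0.648
top px [205. 252.] n 2 xy [500.  317.8] yaw 2.21 cost 0.27
turn [-0.004 -0.    -2.461] shift before turn [-135.8 -215.4   68.3] after turn [241.3  81.8  67.7] rows 6.3 turnrows 19.8
```

View pics/w24.png

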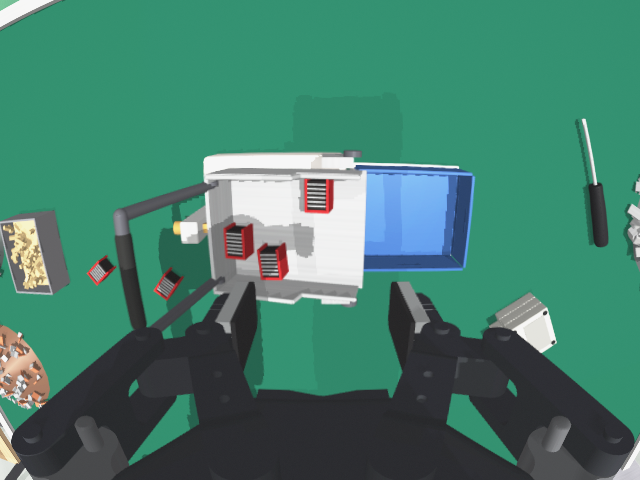

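```bash
python3 -m creep '[[0,0,0,-22,-35,0,0.25],[0,0,0,-22,-35,0,0.25],[0,0,0,-22,-35,0,0.25],[0,0,0,-22,-35,0,0.25],[0,0,0,-22,-36,0,0.25],[0,0,0,-22,-36,5,0.25],[0,0,-0.12,0,0,20,0.25],[0,0,-0.12,0,0,25,0.25],[0,0,-0.12,0,0,25,0.25],[0,0,-0.12,0,0,25,0.25]]'
python3 -m creep '[[0,0,-0.12,0,0,25,0.25],[0,0,-0.12,0,0,25,0.25],[0,0,-0.12,0,0,20,0.25],[0,0,-0.05,0,0,0,0.25],[0,0,0,0,0,0,0.25]]'
python3 -c "
from h import *
where();wblocks();plan(474.7,205.3,60,.81)"
```

```text
clock: 38.92
eef_pos: [472.6, 206.0, 386.1]
tcp_rot: [-3.138, 0.006, 0.402]
contact_force: [-0.5, 0.1, -0.6]
opening: 0.753
clock: 39.33
eef_pos: [465.6, 204.2, 300.6]
tcp_rot: [-3.128, 0.021, 0.836]
contact_force: [-0.0, 0.1, 0.0]
opening: 0.75
t 39.33 world [465.6 204.2 300.6] rpy [-3.128  0.021  0.836] station [-109.6  244.5  300.6] tipz 127.2 F [-0.   0.1  0. ] op 0.75
wrist px [253.  68.] xy [500.7 315.7] yaw 2.156 cost 0.015
wrist px [335. 211.] xy [474.9 205.4] yaw 2.395 cost 0.01
turn [-0.013  0.022  0.023] shift before turn [ 8.7  7.  66.8] after turn [ 7.4  5.9 67.1] rows 1.6 turnrows 0.3
```

```bash
python3 -m creep '[[-0.013,0.022,0.023,4,4,25,0.25],[0,0,0,4,3,28,0.25],[0,0,0,0,0,12,0.25],[0,0,0,0,0,0,0.25]]'
python3 -c "
from h import *
where();plan(474.8,205.4,4,.82)"
```

```text
clock: 39.72
eef_pos: [476.0, 205.1, 234.0]
tcp_rot: [3.14, -0.004, 0.798]
contact_force: [0.4, -0.8, -0.7]
opening: 0.753
t 39.72 world [476.  205.1 234. ] rpy [ 3.14  -0.004  0.798] station [-99.4 246.3 234. ] tipz 60.6 F [ 0.4 -0.8 -0.7] op 0.753
turn [ 0.001 -0.004 -0.022] shift before turn [-0.8 -1.2 56.6] after turn [-0.6 -1.1 56.6] rows 1.4 turnrows 0.2
```

```bash
python3 -m creep '[[0,0,-0.022,-1,-1,28,0.25],[0,0,0,0,0,18,0.25],[0,0,0,0,0,7,0.25],[0,0,0,-1,0,1,0.25],[0,0,0,0,0,0,0.25]]'
python3 -c "
from h import *
where();plan(474.8,205.4,5,.82)"
```

```text
clock: 40.13
eef_pos: [475.5, 204.9, 181.4]
tcp_rot: [3.139, -0.007, 0.813]
contact_force: [-0.2, 0.4, 0.4]
opening: 0.751
t 40.13 world [475.5 204.9 181.4] rpy [ 3.139 -0.007  0.813] station [-99.8 246.1 181.4] tipz 8.0 F [-0.2  0.4  0.4] op 0.751
turn [ 0.003 -0.007 -0.007] shift before turn [-0.2 -0.9  3. ] after turn [-0.1 -0.9  3. ] rows 0.1 turnrows 0.1
```

```bash
python3 -m creep '[[0,0,0,0,0,1,1],[0,0,0,0,0,0,1],[0,0,0,0,0,0,1],[0,0,0,0,0,0,1],[0,0,0,0,0,-15,1],[0,0,0,0,0,-38,1],[0,0,0,0,0,-40,1],[0,0,0.12,0,0,-40,1],[0,0,0.12,0,0,-40,1],[0,0,0.12,0,0,-40,1]]' 60
python3 -m creep '[[0,0,0.12,0,0,-40,1],[0,0,0.12,0,0,-40,1],[0,0,0.12,0,0,-10,1],[0,0,0.12,0,0,0,1],[0,0,0.05,0,0,0,1],[0,0,0,0,0,0,1]]'
python3 -c "
from h import *
where();plan(0,30,300,-.083,True)"
```

```text
clock: 40.97
eef_pos: [471.7, 203.1, 399.8]
tcp_rot: [-3.141, 0.001, 0.442]
contact_force: [1.0, -0.1, -0.9]
opening: 0.38
clock: 41.47
eef_pos: [470.3, 202.6, 509.0]
tcp_rot: [-3.129, -0.021, -0.118]
contact_force: [0.6, 0.0, -0.9]
opening: 0.38
t 41.47 world [470.3 202.6 509. ] rpy [-3.129 -0.021 -0.118] station [-104.8  243.3  509. ] tipz 335.6 F [ 0.6  0.  -0.9] op 0.38
turn [-0.012 -0.021 -0.035] shift before turn [111.4 210.   35.3] after turn [104.8 213.3  35.6] rows 5.8 turnrows 0.3
```

```bash
python3 -m creep '[[-0.012,-0.021,-0.035,17,34,5,1],[0,0,0,17,34,5,1],[0,0,0,17,34,5,1],[0,0,0,17,34,5,1],[0,0,0,17,35,5,1],[0,0,0,15,35,5,1],[0,0,0,0,5,5,1],[0,0,0,0,0,0,1]]'
python3 -c "
from h import *
where();plan(-3,30,112,-.083,True)"
```

```text
clock: 42.13
eef_pos: [554.3, -23.6, 473.0]
tcp_rot: [-3.14, -0.001, -0.057]
contact_force: [-0.5, 0.8, -0.2]
opening: 0.383
t 42.13 world [554.3 -23.6 473. ] rpy [-3.14e+00 -1.00e-03 -5.70e-02] station [ -2.3  24.9 473. ] tipz 299.6 F [-0.5  0.8 -0.2] op 0.383
turn [-0.002 -0.001  0.026] shift before turn [ -0.8  -4.8 187.6] after turn [ -0.7  -5.1 187.6] rows 4.5 turnrows 0.2
```

```bash
python3 -m creep '[[0,0,0.026,0,0,38,1],[0,0,0,0,0,40,1],[0,0,0,0,0,40,1],[0,0,0,0,0,38,1],[0,0,0,0,0,22,1],[0,0,0,0,0,5,1],[0,0,0,0,0,0,1]]'
python3 -c "
from h import *
where();plan(-3,30,106,-.083,True)"
```

```text
clock: 42.72
eef_pos: [554.7, -19.3, 287.3]
tcp_rot: [-3.138, -0.007, -0.074]
contact_force: [0.1, -0.3, 1.3]
opening: 0.382
t 42.72 world [554.7 -19.3 287.3] rpy [-3.138 -0.007 -0.074] station [ -2.4  29.2 287.3] tipz 113.9 F [ 0.1 -0.3  1.3] op 0.382
turn [-0.004 -0.007  0.009] shift before turn [-0.7 -0.7  7.9] after turn [-0.6 -0.8  7.9] rows 0.2 turnrows 0.1
```

```bash
python3 -m creep '[[0,0,0,0,0,5,1],[0,0,0,0,0,4,1],[0,0,0,0,0,2,1],[0,0,0,0,0,2,1]]'
python3 -c "
from h import *
where()"
```

```text
clock: 43.05
eef_pos: [556.6, -17.6, 278.5]
tcp_rot: [-3.137, -0.014, -0.071]
contact_force: [0.0, 0.2, -0.5]
opening: 0.382
t 43.05 world [556.6 -17.6 278.5] rpy [-3.137 -0.014 -0.071] station [ -0.6  31.  278.5] tipz 105.1 F [ 0.   0.2 -0.5] op 0.382
```

```bash
python3 -m creep '[[0,0,0,-2,0,3,1],[0,0,0,0,0,2,1],[0,0,0,0,0,2,1]]'
python3 -c "
from h import *
where()"
```

```text
clock: 43.3
eef_pos: [555.4, -17.5, 274.4]
tcp_rot: [-3.137, -0.018, -0.071]
contact_force: [-11.4, 1.5, 34.5]
opening: 0.38
t 43.3 world [555.4 -17.5 274.4] rpy [-3.137 -0.018 -0.071] station [ -1.8  31.1 274.4] tipz 101.0 F [-11.4   1.5  34.5] op 0.38
```

```bash
python3 -m creep '[[0,0,0,0,0,-4,1],[0,0,0,0,0,0,0.45],[0,0,0,0,0,0,0.45],[0,0,0,0,0,0,0.45],[0,0,0,0,0,-25,0.45],[0,0,0,0,0,-38,0.4],[0,0,0,0,0,-40,0.25],[0,0,0,0,0,-40,0.25],[0,0,0,0,0,-40,0.25],[0,0,0,0,0,-38,0.25]]'
python3 -c "
from h import *
where();cv2.imwrite('pics/w25.png',grab_frame('wrist')['color'][:,:,::-1]);blocks();plan(500.6,315.7,255,.585)"
```

```text
clock: 44.13
eef_pos: [549.1, -18.6, 498.6]
tcp_rot: [-3.138, -0.0, -0.072]
contact_force: [1.1, -1.4, -0.1]
opening: 0.749
t 44.13 world [549.1 -18.6 498.6] rpy [-3.138 -0.    -0.072] station [ -7.9  29.4 498.6] tipz 325.2 F [ 1.1 -1.4 -0.1] op 0.749
top px [205. 252.] n 2 xy [500.1 317.8] yaw 2.176 cost 0.27
turn [-0.002 -0.008 -0.657] shift before turn [ -74.  -329.6   72.4] after turn [ 143.3 -306.1   71.6] rows 8.3 turnrows 5.3
```

View pics/w25.png

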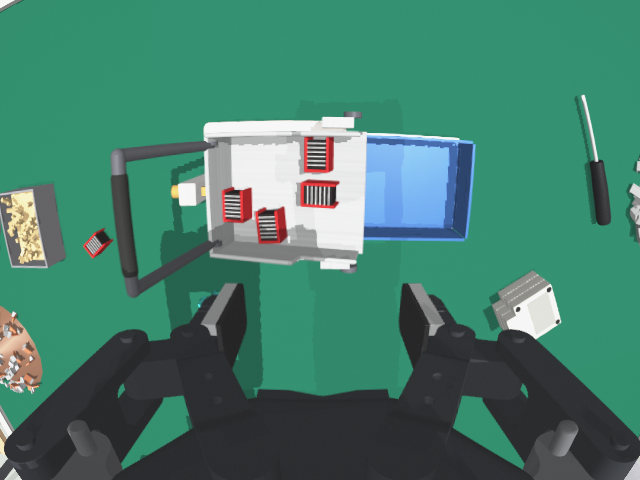

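Four are in the bucket. The last block is at about (500.6, 315.7).

```bash
python3 -m creep '[[0,0,0,-9,-40,0,0.25],[0,0,0,-9,-40,0,0.25],[0,0,0,-9,-40,0,0.25],[0,0,0,-9,-40,0,0.25],[0,0,0,-9,-40,0,0.25],[0,0,0,-9,-40,15,0.25],[0,0,0,-9,-40,20,0.25],[0,0,-0.12,-4,-20,20,0.25],[0,0,-0.12,0,0,30,0.25],[0,0,-0.12,0,0,30,0.25]]'
python3 -m creep '[[0,0,-0.12,0,0,30,0.25],[0,0,-0.12,0,0,20,0.25],[0,0,-0.05,0,0,0,0.25],[0,0,0,0,0,0,0.25]]'
python3 -c "
from h import *
where();wblocks();plan(500.6,315.7,60,.585)"
```

```text
clock: 45.12
eef_pos: [504.5, 288.0, 377.5]
tcp_rot: [-3.14, -0.006, 0.287]
contact_force: [0.8, -0.4, 0.2]
opening: 0.75
clock: 45.45
eef_pos: [499.1, 287.4, 311.0]
tcp_rot: [-3.14, 0.014, 0.596]
contact_force: [0.1, -0.4, -0.3]
opening: 0.752
t 45.45 world [499.1 287.4 311. ] rpy [-3.14   0.014  0.596] station [-83.2 330.2 311. ] tipz 137.6 F [ 0.1 -0.4 -0.3] op 0.752
wrist px [289. 197.] xy [500.4 315.9] yaw 2.15 cost 0.013
turn [-0.001  0.015  0.008] shift before turn [ 18.6 -22.6  77.2] after turn [ 17.3 -22.8  77.4] rows 2.0 turnrows 0.1
```

```bash
python3 -m creep '[[0,0.015,0.008,9,-12,25,0.25],[0,0,0,9,-11,30,0.25],[0,0,0,0,0,20,0.25],[0,0,0,0,0,0,0.25],[0,0,0,0,0,0,0.25]]'
python3 -c "
from h import *
where();plan(500.5,315.8,4,.58)"
```

```text
clock: 45.92
eef_pos: [501.6, 316.9, 234.0]
tcp_rot: [-3.141, -0.004, 0.571]
contact_force: [0.8, 0.1, 1.1]
opening: 0.75
t 45.92 world [501.6 316.9 234. ] rpy [-3.141 -0.004  0.571] station [-83.1 359.8 234. ] tipz 60.6 F [0.8 0.1 1.1] op 0.75
turn [-0.001 -0.004 -0.009] shift before turn [-1.7  0.4 56.6] after turn [-1.5  0.3 56.6] rows 1.4 turnrows 0.1
```

```bash
python3 -m creep '[[0,0,-0.009,-2,0,28,0.25],[0,0,0,0,0,18,0.25],[0,0,0,0,0,7,0.25],[0,0,0,-1,0,1,0.25],[0,0,0,0,0,0,0.25]]'
python3 -c "
from h import *
where();plan(500.5,315.8,5,.58)"
```

```text
clock: 46.33
eef_pos: [501.9, 315.8, 185.3]
tcp_rot: [-3.141, -0.012, 0.575]
contact_force: [-0.2, 0.6, 0.3]
opening: 0.749
t 46.33 world [501.9 315.8 185.3] rpy [-3.141 -0.012  0.575] station [-82.7 358.8 185.3] tipz 11.9 F [-0.2  0.6  0.3] op 0.749
turn [-0.001 -0.012 -0.005] shift before turn [-1.3 -0.8  6.9] after turn [-1.2 -0.8  6.9] rows 0.2 turnrows 0.1
```

```bash
python3 -m creep '[[0,-0.01,0,-1,-1,5,0.25],[0,0,0,0,0,1,1],[0,0,0,0,0,0,1],[0,0,0,0,0,0,1],[0,0,0,0,0,0,1],[0,0,0,0,0,-15,1],[0,0,0,0,0,-38,1],[0,0,0,0,0,-40,1],[0,0,0.12,0,0,-40,1],[0,0,0.12,0,0,-40,1]]' 60
python3 -m creep '[[0,0,0.12,0,0,-40,1],[0,0,0.12,0,0,-40,1],[0,0,0.12,0,0,-40,1],[0,0,0.06,0,0,-10,1],[0,0,0,0,0,0,1]]'
python3 -c "
from h import *
where();plan(-36,30,300,-.083,True)"
```

```text
clock: 47.17
eef_pos: [498.5, 314.5, 354.6]
tcp_rot: [3.14, 0.01, 0.33]
contact_force: [0.8, 0.2, 0.0]
opening: 0.382
clock: 47.58
eef_pos: [498.7, 314.6, 501.6]
tcp_rot: [-3.138, -0.004, -0.116]
contact_force: [-0.4, -0.2, -1.8]
opening: 0.384
t 47.58 world [498.7 314.6 501.6] rpy [-3.138 -0.004 -0.116] station [-85.8 357.3 501.6] tipz 328.2 F [-0.4 -0.2 -1.8] op 0.384
turn [-0.004 -0.004 -0.033] shift before turn [ 60.6 325.6  27.2] after turn [ 49.8 327.3  28.2] rows 8.0 turnrows 0.3
```

```bash
python3 -m creep '[[-0.004,-0.004,-0.033,7,38,5,1],[0,0,0,6,38,2,1],[0,0,0,6,38,2,1],[0,0,0,6,38,2,1],[0,0,0,6,38,2,1],[0,0,0,6,38,2,1],[0,0,0,6,38,2,1],[0,0,0,5,38,2,1],[0,0,0,0,10,2,1],[0,0,0,0,0,0,1]]'
python3 -c "
from h import *
where();plan(-36,30,112,-.083,True)"
```

```text
clock: 48.42
eef_pos: [519.6, -13.8, 468.9]
tcp_rot: [-3.141, 0.009, -0.049]
contact_force: [-0.3, -0.4, -0.6]
opening: 0.381
t 48.42 world [519.6 -13.8 468.9] rpy [-3.141  0.009 -0.049] station [-37.7  31.8 468.9] tipz 295.5 F [-0.3 -0.4 -0.6] op 0.381
turn [-0.     0.009  0.034] shift before turn [  3.3   1.9 183.5] after turn [  1.7   1.8 183.5] rows 4.4 turnrows 0.3
```

```bash
python3 -m creep '[[0,0,0.034,1,4,38,1],[0,0,0,1,3,40,1],[0,0,0,0,2,40,1],[0,0,0,0,0,38,1],[0,0,0,0,0,22,1],[0,0,0,0,0,0,1]]'
python3 -c "
from h import *
where();plan(-37,25,106,-.083,True)"
```

```text
clock: 48.92
eef_pos: [518.5, -20.2, 282.9]
tcp_rot: [-3.139, 0.006, -0.076]
contact_force: [-0.5, 0.1, -0.2]
opening: 0.38
t 48.92 world [518.5 -20.2 282.9] rpy [-3.139  0.006 -0.076] station [-38.3  25.3 282.9] tipz 109.5 F [-0.5  0.1 -0.2] op 0.38
turn [-0.002  0.006  0.007] shift before turn [1.4 0.3 3.5] after turn [1.3 0.3 3.5] rows 0.1 turnrows 0.1
```

```bash
python3 -m creep '[[0,0,0,1,1,2,1],[0,0,0,0,0,2,1],[0,0,0,0,0,2,1],[0,0,0,0,0,0,1]]'
python3 -c "
from h import *
where()"
```

```text
clock: 49.25
eef_pos: [519.9, -19.1, 277.8]
tcp_rot: [-3.139, 0.007, -0.071]
contact_force: [0.7, -0.4, 0.1]
opening: 0.381
t 49.25 world [519.9 -19.1 277.8] rpy [-3.139  0.007 -0.071] station [-37.   26.5 277.8] tipz 104.4 F [ 0.7 -0.4  0.1] op 0.381
```

```bash
python3 -m creep '[[0,0,0,0,0,2,1],[0,0,0,0,0,1,1]]'
python3 -c "
from h import *
where()"
```

```text
clock: 49.42
eef_pos: [521.0, -18.9, 277.2]
tcp_rot: [-3.139, 0.002, -0.07]
contact_force: [0.5, 0.2, -0.8]
opening: 0.382
t 49.42 world [521.  -18.9 277.2] rpy [-3.139e+00  2.000e-03 -7.000e-02] station [-35.9  26.8 277.2] tipz 103.8 F [ 0.5  0.2 -0.8] op 0.382
```

```bash
python3 -m creep '[[0,0,0,0,0,2,1],[0,0,0,0,0,0,0.5],[0,0,0,0,0,0,0.5],[0,0,0,0,0,0,0.5],[0,0,0,0,0,-25,0.5],[0,0,0,0,0,-38,0.4],[0,0,0,0,0,-40,0.4],[0,0,0,0,0,-40,0.4],[0,0,0,0,0,-40,0.4],[0,0,0,0,0,-38,0.4]]'
python3 -c "
from h import *
where();cv2.imwrite('pics/w26.png',grab_frame('wrist')['color'][:,:,::-1]);blocks()
overlay('scene',ST,(1.57,1.57,1.57),(200,225,380,355),4.4,'pics/o26s.png')"
```

```text
clock: 50.25
eef_pos: [519.1, -19.9, 498.1]
tcp_rot: [-3.139, 0.017, -0.071]
contact_force: [0.8, -0.0, -1.0]
opening: 0.599
t 50.25 world [519.1 -19.9 498.1] rpy [-3.139  0.017 -0.071] station [-37.8  25.7 498.1] tipz 324.7 F [ 0.8 -0.  -1. ] op 0.599
```

View pics/w26.png

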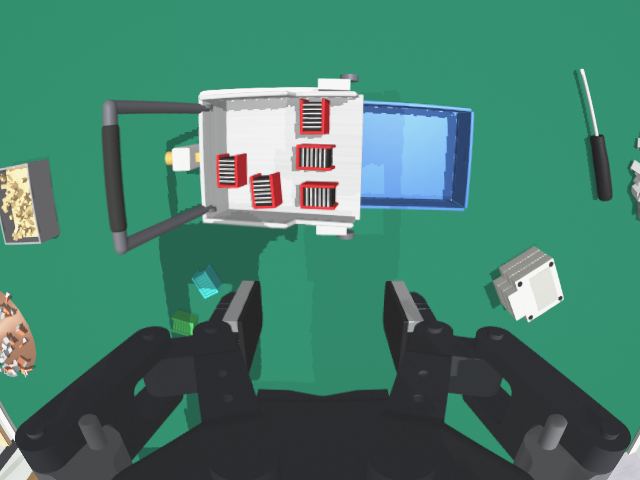

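View pics/o26s.png

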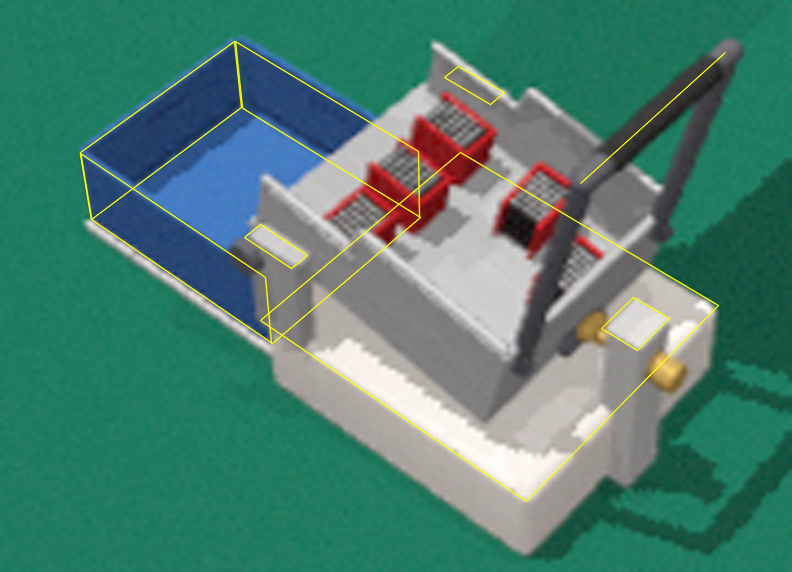

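All five red blocks are in the bucket, the walls stand and the bench has no red block left. Next I go behind the handle with the fingers shut and turned 90°.

```bash
python3 -m creep '[[0,0,0,7,-37,0,1],[0,0,0,7,-37,0,1],[0,0,0,7,-37,0,1],[0,0,0,7,-37,0,1],[0,0,0,7,-37,0,1],[0,0,-0.12,7,-15,0,1],[0,0,-0.12,0,0,0,1],[0,0,-0.12,0,0,0,1],[0,0,-0.12,0,0,0,1],[0,0,-0.12,0,0,0,1]]'
python3 -m creep '[[0,0,-0.12,0,0,0,1],[0,0,-0.12,0,0,0,1],[0,0,-0.12,0,0,0,1],[0,0,-0.12,0,0,0,1],[0,0,-0.12,0,0,0,1],[0,0,-0.12,0,0,0,1],[0,0,-0.12,0,0,0,1],[0,0,-0.12,0,0,0,1],[0,0,0,0,0,0,1]]'
python3 -c "
from h import *
where();plan(0,212,212,1.488,True)"
```

```text
clock: 51.28
eef_pos: [574.8, 185.4, 475.0]
tcp_rot: [-3.124, 0.039, 0.538]
contact_force: [-0.4, 0.0, -0.5]
opening: -0.002
clock: 52.03
eef_pos: [571.0, 184.6, 452.9]
tcp_rot: [-3.068, 0.017, 1.543]
contact_force: [-0.7, 0.4, 0.3]
opening: -0.003
t 52.03 world [571.  184.6 452.9] rpy [-3.068  0.017  1.543] station [ -3.  233.7 452.9] tipz 279.5 F [-0.7  0.4  0.3] op -0.003
turn [-0.073  0.019  0.054] shift before turn [-20.7   6.8  67.5] after turn [-21.7   3.   67.5] rows 1.7 turnrows 0.8
```

```bash
python3 -m creep '[[-0.073,0.019,0.054,0,0,10,1],[0,0,0,-6,3,25,1],[0,0,0,0,0,30,1],[0,0,0,0,0,4,1],[0,0,0,0,0,0,1]]'
python3 -c "
from h import *
turnto(0,'y',1.488);tip()
im=grab_frame('scene')['color'][:,:,::-1];cv2.imwrite('pics/s27.png',im)"
```

```text
clock: 52.45
eef_pos: [571.0, 177.4, 376.0]
tcp_rot: [-3.137, 0.003, 1.467]
contact_force: [0.3, 1.1, -0.4]
opening: -0.005
turn to go [-0.005  0.003 -0.021] q [ 0.3   0.34  1.72 -0.    1.09  0.4 ]
t 52.45 tip station [ -3.3 226.2 202.6] rpy [-3.137e+00  3.000e-03  1.467e+00] F(st) [ 0.2  1.1 -0.4]
```

View pics/s27.png

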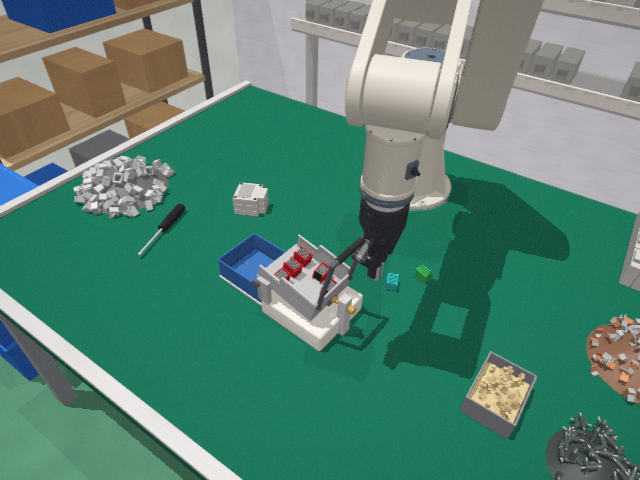

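```bash
python3 -m creep '[[0,0,-0.02,-12,3,0,1],[0,0,0,-12,0,0,1],[0,0,0,-10,0,0,1],[0,0,0,-5,0,0,1]]'
python3 -c "
from h import *
tip()"
```

```text
clock: 52.83
eef_pos: [571.1, 138.4, 379.5]
tcp_rot: [-3.138, -0.0, 1.484]
contact_force: [-3.4, 21.2, 9.2]
opening: 0.001
t 52.83 tip station [  0.3 187.7 206.1] rpy [-3.138 -0.     1.484] F(st) [-5.1 20.8  9.2]
```

```bash
python3 -m creep '[[0,0,0,-12,0,-9,1],[0,0,0,-13,0,-9,1],[0,0,0,-13,0,-9,1],[0,0,0,-14,0,-8,1],[0,0,0,-15,0,-8,1]]'
python3 -c "
from h import *
tip();turnto(0,'y',1.488)"
```

```text
clock: 53.25
eef_pos: [565.0, 78.2, 430.7]
tcp_rot: [3.14, -0.029, 1.477]
contact_force: [-0.5, 7.7, 0.6]
opening: 0.0
t 53.25 tip station [2.000e-01 1.322e+02 2.573e+02] rpy [ 3.14  -0.029  1.477] F(st) [-1.1  7.7  0.6]
turn to go [ 0.002 -0.029 -0.011] q [0.13 0.24 1.73 0.03 1.16 0.21]
```

```bash
python3 -m creep '[[0,-0.02,-0.01,-15,0,-6,1],[0,0,0,-15,0,-6,1],[0,0,0,-15,0,-5,1],[0,0,0,-15,0,-4,1],[0,0,0,-15,0,-3,1]]'
python3 -c "
from h import *
tip();turnto(0,'y',1.488)"
```

```text
clock: 53.67
eef_pos: [557.5, 3.6, 461.5]
tcp_rot: [3.13, -0.024, 1.483]
contact_force: [2.6, 6.1, -3.3]
opening: -0.003
t 53.67 tip station [  0.5  56.5 288.1] rpy [ 3.13  -0.024  1.483] F(st) [ 2.1  6.3 -3.3]
turn to go [ 0.011 -0.024 -0.006] q [-0.    0.19  1.72  0.02  1.22  0.08]
```

```bash
python3 -m creep '[[0.01,-0.02,-0.005,-15,0,1,1],[0,0,0,-15,0,1,1],[0,0,0,-15,0,1,1],[0,0,0,-15,0,2,1],[0,0,0,-15,0,3,1]]'
python3 -c "
from h import *
tip();turnto(0,'y',1.488)
im=grab_frame('scene')['color'][:,:,::-1];cv2.imwrite('pics/s28.png',im)"
```

```text
clock: 54.08
eef_pos: [550.4, -72.0, 460.8]
tcp_rot: [3.129, -0.015, 1.482]
contact_force: [0.5, 5.3, 2.1]
opening: -0.002
t 54.08 tip station [-1.000e-01 -2.100e+01  2.874e+02] rpy [ 3.129 -0.015  1.482] F(st) [0.  5.3 2.1]
turn to go [ 0.012 -0.015 -0.007] q [-0.14  0.19  1.72  0.02  1.22 -0.05]
```

View pics/s28.png

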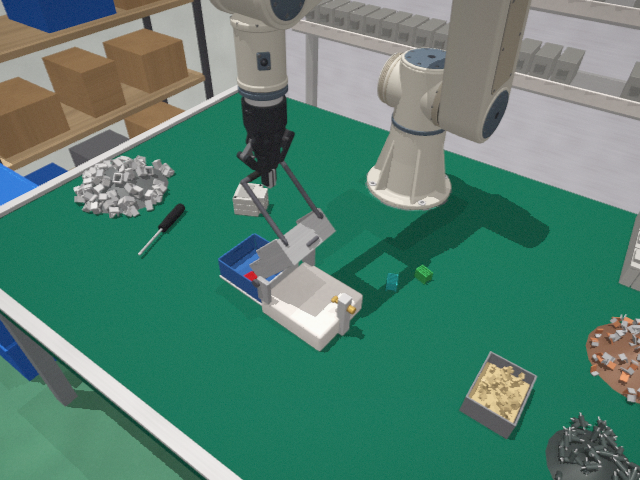

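```bash
python3 -m creep '[[0.01,-0.015,-0.005,-14,0,3,1],[0,0,0,-13,0,5,1],[0,0,0,-11,0,5,1],[0,0,0,-6,0,3,1],[0,0,0,-4,0,0,1],[0,0,0,-3,0,0,1],[0,0,0,-2,0,0,1]]'
python3 -c "
from h import *
tip()"
python3 -m creep '[[0,0,0,-2,0,0,1],[0,0,0,-2,0,0,1],[0,0,0,-2,0,0,1],[0,0,0,-2,0,0,1],[0,0,0,-2,0,0,1],[0,0,0,-2,0,0,1],[0,0,0,-2,0,0,1],[0,0,0,-2,0,0,1]]'
python3 -c "
from h import *
tip()
im=grab_frame('scene')['color'][:,:,::-1];cv2.imwrite('pics/s29.png',cv2.resize(im[180:350,180:400],None,fx=3.5,fy=3.5))"
```

```text
clock: 54.72
eef_pos: [545.2, -127.6, 444.9]
tcp_rot: [3.135, -0.007, 1.479]
contact_force: [1.9, 5.1, -3.3]
opening: -0.0
t 54.72 tip station [ -1.7 -78.3 271.5] rpy [ 3.135 -0.007  1.479] F(st) [ 1.5  5.3 -3.3]
clock: 55.38
eef_pos: [544.8, -135.5, 443.3]
tcp_rot: [3.137, -0.032, 1.477]
contact_force: [0.5, 12.9, 2.8]
opening: -0.0
t 55.38 tip station [ -1.8 -81.9 270. ] rpy [ 3.137 -0.032  1.477] F(st) [-0.5 12.9  2.8]
```

View pics/s29.png

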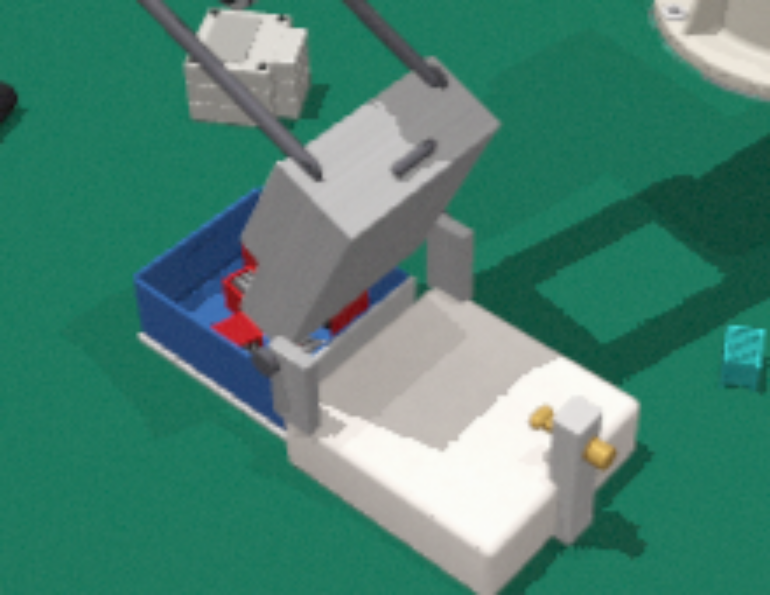

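```bash
python3 -m creep '[[0,0,0,4,0,-35,1],[0,0,0,0,0,-40,1],[0,0,0,0,0,-40,1],[0,0,0,0,0,-40,1],[0,0,0,0,0,0,1],[0,0,0,0,0,0,1],[0,0,0,0,0,0,1],[0,0,0,0,0,0,1],[0,0,0,0,0,0,1],[0,0,0,0,0,0,1]]'
python3 -m creep '[[0,0,0,-20,0,0,1],[0,0,0,-30,0,0,1],[0,0,0,-35,0,0,1],[0,0,0,-35,0,0,1],[0,0,0,-35,0,0,1],[0,0,0,-35,0,0,1],[0,0,0,0,0,0,1],[0,0,0,0,0,0,1]]'
python3 -c "
from h import *
tip()
overlay('scene',ST,(1.57,1.57,1.57),(200,225,380,355),4.4,'pics/o30s.png')
cv2.imwrite('pics/w30.png',grab_frame('wrist')['color'][:,:,::-1])"
```

```text
clock: 56.27
eef_pos: [542.9, -136.8, 599.9]
tcp_rot: [-3.136, -0.03, 1.474]
contact_force: [-0.4, -0.9, -0.4]
opening: 0.002
clock: 56.93
eef_pos: [523.9, -332.9, 583.7]
tcp_rot: [-3.122, -0.035, 1.478]
contact_force: [-0.1, 0.0, 0.6]
opening: 0.005
t 56.93 tip station [ -10.3 -279.8  410.4] rpy [-3.122 -0.035  1.478] F(st) [-0.1 -0.   0.6]
```

View pics/o30s.png

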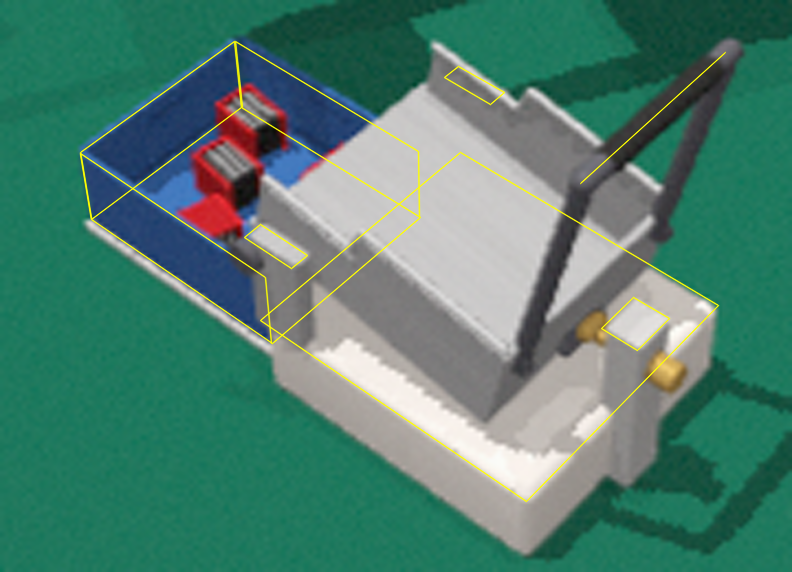

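View pics/w30.png

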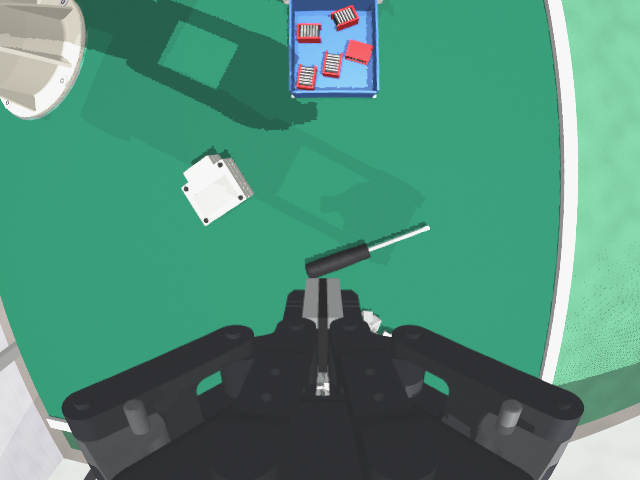

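```bash
python3 -m creep '[[0,0,0,0,0,0,1],[0,0,0,0,0,0,1],[0,0,0,0,0,0,1]]'
python3 -c "
from h import *
f=grab_frame('wrist');cv2.imwrite('pics/w31.png',cv2.resize(f['color'][0:110,270:400,::-1],None,fx=5,fy=5,interpolation=cv2.INTER_CUBIC))
overlay('top',ST,(1.57,1.57,1.57),(260,180,430,290),4.6,'pics/o31t.png');where();print(sense()['qvel'].round(3))"
```

```text
clock: 57.28
eef_pos: [524.8, -328.8, 583.7]
tcp_rot: [-3.122, -0.036, 1.482]
contact_force: [0.2, 0.6, 0.7]
opening: -0.002
t 57.38 world [ 524.7 -329.   583.8] rpy [-3.122 -0.036  1.482] station [  -6.5 -281.9  583.8] tipz 410.4 F [-0.4 -0.8 -0.2] op -0.002
[-0.005  0.003 -0.003 -0.003 -0.001 -0.001]
```

View pics/w31.png

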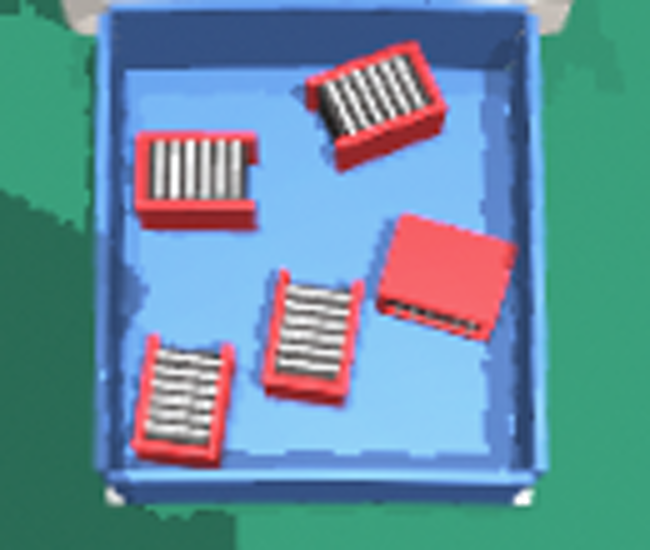

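View pics/o31t.png

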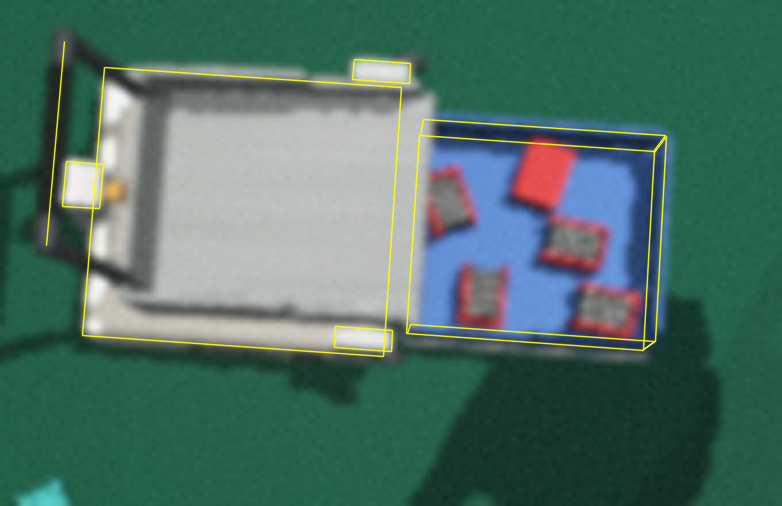

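```bash
python3 -c "
from rig import job
print(job.sign_off())"
```

```text
the job is handed in; nothing more can be done
None
```

The job is handed in: I folded the three loose walls upright, loaded all five red blocks into the bucket and tipped it to its stop. It then swung back home.

**Last checks (wrist, top and scene pictures at about 57 s):**
- All five red blocks lie in the tray. The walls match the upright outline to within a few mm, the bucket handle is at its home position, and the arm is clear with no contact force.
- In the same pictures the housings and screwdriver look unmoved. The bin also looked unmoved in the scene view while I was behind the handle, at about 52 s. I judged all three by eye.
- I read the wall and bucket angles off picture overlays; no joint reading was available to confirm them.

**What went wrong along the way:**
- The first push on the near wall jammed, and a retry pressed it down flat. I raised it again by holding its edge by friction, then lifting from below.
- My final push on the end wall peaked at about 54 N at the fingertips (the 40 N limit is for the arm or gripper body).
- The second block shifted a few centimetres towards the rear of the bucket after I released it. It stayed inside.

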